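# Make up two cladding sample kits

## Robot

A 7-joint arm with a two-finger parallel gripper is mounted at the origin on the work surface. World frame = base frame: x ahead of the robot, y to its left, z up, the work surface at z = 0. Lengths are in m, angles in rad, forces in N, time in s.
With the tool pointing down it reaches from about 0.425 to 0.875 m from the base axis. Payload 4.7 kg.
Tool frame: the origin (TCP) lies on the mounting face of the last link; the fingertips stand 182 mm ahead of it and the grasp point (between the pads) lies 164 mm ahead of it; x points along the fingers, y is the direction in which the jaws open and shut, and the axes are right-handed (so a half turn about x gives the same grasp; the last joint's range is limited). The gripper opens to 87 mm and grips with 3 to 60 N. Pads are 19 mm wide; open, the fingers measure 117 mm over their backs; the gripper's body (75 mm by 190 mm) begins 51 mm behind the grasp point.
Start: joints at [1.249, 0.321, -0.07, 1.45, 0.023, 1.371, -0.057], TCP at [0.214, -0.614, 0.405] pointing down, gripper open.
Joint ranges: [-2.86, 2.86], [-0.3, 2.09], [-1.38, 1.24], [0.06, 2.45], [-1.56, 4.7], [0.09, 2.05], [-2.69, 2.69]. Speed limits (rad/s): [2.57, 2.57, 3.14, 3.14, 3.14, 3.14, 3.14].

## Interface

Orientations are given as a rotation vector (axis times angle).
In Python, from bench import monitor, get_image, ctrl gives the robot as it stands.
- The arm moves only by the shell command python3 -m creep 'ROWS' [FORCE]. ROWS is JSON, a list of rows, each a list of 7 numbers: the shift along the tool's x, y, z in mm, then the turn, a rotation vector about the tool's x, y, z in rad, then the finger opening in mm, from 0 to 87. A call has 1 to 5 rows; each row shifts and turns the commanded pose from where the row before left it, along the tool's axes as they then stand; what a row does not reach is not made up. A row lasts 1/10 s, in which the tool goes at most 50 mm and 8.59 degrees, less where a joint would pass 70% of its speed; a pose out of reach is approached as far as the arm can. A call is refused whole if a number of a shift passes 50 or a number of a turn 0.15, either way. A call with a gripper value outside its range is refused whole. The fingers move at their own pace and stop on an object; FORCE is the grip in N (left out, the last holds). Time passes only in rows, so rows that do not move let the fingers close. It gives the time, the measured TCP pose, the force and the opening at its end, in the units of the state.
- monitor.get_state(): the state, without advancing time (a new reading comes with each control period).
- get_image(name): name is "scene" or "side" or "wrist"; returns a dict with "img" (420x560x3 uint8, red, green, blue), "mtx" (3x3 intrinsics, pixels), "D" ([k1, k2, p1, p2, k3] as OpenCV has them; the pictures are not rectified), "view" (4x4, takes a point from world to camera coordinates). Camera axes: x right, y up, looking along -z (the intrinsics and any distortion apply to the point x, -y, -z); pixel columns grow to the right and rows downward; lengths in m; the calibration is good to about 2 mm. A picture is of the moment at which its call begins. There is no depth.
- ctrl.close_job(): hands the job in, once; it reports no verdict.
The state is a dict: "time": time; "joint_positions": joint angles; "qd": joint speeds; "joint_torque": joint torques, N m; "position": TCP position; "tool_rot": TCP orientation; "ft_force": force on the tool from outside, world axes, zero at the start; "torque": the same for the moment, N m; "grip_width": opening from 0.0 (shut) to 1.0 (fully open).
Only numpy, scipy, OpenCV 4.12 (cv2) and the standard library are available. Lean on these libraries where they do the work, as an engineer would, in place of code of your own. Each camera call takes 0.05 s, during which the arm holds its last target.

## Task

Make up the two customer sample kits from the stock on the desk. In the two-bay tray, lay the plain board flat in the wide bay with the long brick slip lying centred on top of it, lengthwise along it, and stand the pipe offcut on end in the narrow bay; in the single-bay tray, lay the ribbed board flat, ribs up, with the short brick slip lying centred on top of it, lengthwise along it.

Things in the scene. Friction and masses are not known exactly. Their poses are not given: they have to be found in the camera images.
- double_tray: the two-bay tray: fixed shallow white laminate tray with a grey liner on each bay floor; origin on the table at the centre of its underside, z up; walls 5 mm thick, bay floor 3 mm and rim 9 mm above the table. Outside 120 mm along its x, 159 mm along its y. Two bays side by side along y, each 110 mm long in x: the wide bay, 84 mm in y, has its centre at x = 0, y = -32.5 mm; the narrow bay, 60 mm in y, has its centre at x = 0, y = +44.5 mm.
- single_tray: the single-bay tray: fixed shallow white laminate tray with a grey liner on each bay floor; origin on the table at the centre of its underside, z up; walls 5 mm thick, bay floor 3 mm and rim 9 mm above the table. Outside 120 mm along its x, 94 mm along its y. Its one bay, 110 mm (x) by 84 mm (y), is centred on the origin.
- plain_board_mid (a point): the plain board: smooth flat off-white fibre-cement block 90 mm (its x) by 56 mm (its y) by 16 mm high; the point is its centre, half-way up (8 mm above its underside), z up. Lies flat on the table at the start.
- ribbed_board_mid (a point): the ribbed board: grey cladding offcut 90 mm (its x) by 56 mm (its y) by 20 mm high in all: a 14 mm base with four flat-topped ribs, 6 mm high and 9 mm wide, running along its x (the long sides are flush with the outer ribs to 0.5 mm); the point is its centre, 10 mm above its underside, z up. Lies flat, ribs up, on the table at the start.
- long_slip_mid (a point): the long brick slip: plain terracotta block 90 mm (its x) by 40 mm (its y) by 18 mm high; the point is its centre, half-way up, z up. Lies flat on the table at the start.
- short_slip_mid (a point): the short brick slip: plain terracotta block 50 mm (its x) by 40 mm (its y) by 18 mm high; the point is its centre, half-way up, z up. Lies flat on the table at the start.
- pipe_mid (a point): the pipe offcut: open aluminium tube standing on end, 44 mm outside diameter, wall 4 mm, 45 mm high; the point is its centre, on the axis half-way up, z along the axis.
There are look-alikes about, which are no part of the job. There is more than one size of the part that bears pipe_mid; the job needs the larger. What is shaped like the part that bears plain_board_mid but turquoise is not meant.

How it is judged:
By the outcome, as a careful person would: the job done as asked, in the order asked, and still so for the second after the job is handed in, with the robot touching nothing.
It also fails if it takes over 120 s, if anything falls off the work surface, if the arm or the gripper's body presses on something with over 40 N, if the wrist force passes 120 N, or if a joint passes its speed limit or range.

## Working session

There is one attempt and no reset: what is moved stays moved. The work goes in short steps, Python scripts to look and compute and a shell command to move; the robot and the scene stay as the last step left them, time stands still between calls to the robot, and variables do not carry over. Pictures are saved under pics/ and viewed, and the job is handed in when it is done.

```bash
ls; mkdir -p pics; python3 - <<'E'
from bench import monitor, get_image, ctrl
import cv2
s=monitor.get_state();print(s)
for n in ["scene","side","wrist"]:
    d=get_image(n);cv2.imwrite(f"pics/a_{n}.png",d["img"][:,:,::-1]);print(n,d["mtx"],d["D"],d["view"])
E
```

```text
pics
{'time': 0.0, 'joint_positions': array([ 1.24913499,  0.32180909, -0.07004281,  1.45169106,  0.02261056,
        1.3707915 , -0.0569252 ]), 'qd': array([ 0.00133941,  0.00086958,  0.00171487, -0.00133236,  0.00056563,
        0.00028393, -0.0005515 ]), 'joint_torque': array([ 2.52279569e-04, -4.91277659e+01, -4.03972277e-01, -3.12529707e+01,
       -6.38895482e-02,  4.35598113e-02,  1.82092058e-04]), 'position': array([ 0.21404295, -0.61352334,  0.40366183]), 'tool_rot': array([ 2.03969816,  0.34764932, -2.04060883]), 'ft_force': array([0.73826828, 0.97747328, 0.22957687]), 'torque': array([-0.08558377, -0.03557077,  0.01546675]), 'grip_width': 0.9952416549229781}
scene [[420.76775223   0.         280.27384195]
 [  0.         420.76775223 213.50107957]
 [  0.           0.           1.        ]] [-0.04585842  0.          0.          0.          0.        ] [[-0.82142569  0.57025388 -0.00838733  0.44459381]
 [-0.40460831 -0.57232994  0.7132535   0.15605738]
 [ 0.40193525  0.58927833  0.70085598 -1.06821464]
 [ 0.          0.          0.          1.        ]]
side [[477.5910362    0.         288.91441881]
 [  0.         477.5910362  209.09321238]
 [  0.           0.           1.        ]] [-0.14245609  0.          0.          0.          0.        ] [[-0.88128402 -0.4725713  -0.0038523   0.46399604]
 [ 0.22328019 -0.42354519  0.87792678 -0.19671358]
 [-0.41651462  0.7728427   0.47877942 -0.89525773]
 [ 0.          0.          0.          1.        ]]
wrist [[334.1699963    0.         278.44541446]
 [  0.         334.1699963  210.88434427]
 [  0.           0.           1.        ]] [-0.05893243  0.          0.          0.          0.        ] [[ 0.32859897 -0.94446679 -0.00228203 -0.64918954]
 [ 0.90772927  0.31648277 -0.27543824  0.03365879]
 [ 0.26086449  0.08843725  0.96131606 -0.39141576]
 [ 0.          0.          0.          1.        ]]
```

View pics/a_scene.png

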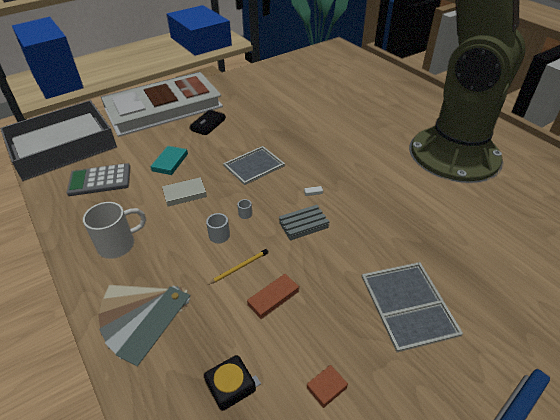

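View pics/a_side.png

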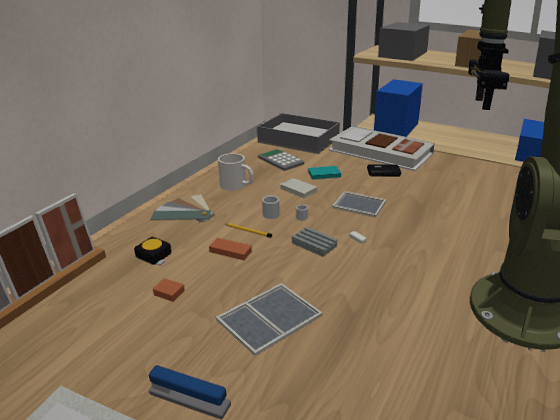

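View pics/a_wrist.png

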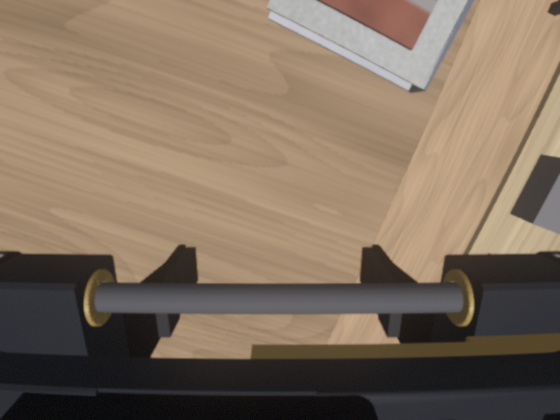

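```bash
cat > h.py <<'E'
import numpy as np, cv2
from bench import monitor, get_image
from scipy.spatial.transform import Rotation as R
F=np.diag([1,-1,-1.])
def proj(d,P):
    P=np.atleast_2d(P).astype(float); V=d["view"]
    M=F@V[:3,:3]; t=F@V[:3,3]
    return cv2.projectPoints(P,cv2.Rodrigues(M)[0],t,d["mtx"],np.array(d["D"],float))[0][:,0]
def ray(d,uv,z):
    uv=np.atleast_2d(uv).astype(float)
    n=cv2.undistortPoints(uv[:,None],d["mtx"],np.array(d["D"],float))[:,0]
    V=d["view"]; M=F@V[:3,:3]; t=F@V[:3,3]
    c=-M.T@t; r=np.c_[n,np.ones(len(n))]@M
    return c+r*((z-c[2])/r[:,2])[:,None]
def crop(d,c,w,h,f,name,draw=None):
    u0,v0=int(c[0]-w/2),int(c[1]-h/2)
    A=np.float32([[f,0,-u0*f+f/2-.5],[0,f,-v0*f+f/2-.5]])
    im=cv2.warpAffine(np.ascontiguousarray(d["img"][:,:,::-1]),A,(w*f,h*f),flags=cv2.INTER_CUBIC)
    im=cv2.convertScaleAbs(im,alpha=1.4)
    for g in range((u0//10+1)*10,u0+w,10): cv2.putText(im,str(g),(int((g-u0)*f),8),0,.3,(0,255,255));cv2.line(im,((g-u0)*f,10),((g-u0)*f,14),(0,255,255))
    for g in range((v0//10+1)*10,v0+h,10): cv2.putText(im,str(g),(0,int((g-v0)*f)),0,.3,(0,255,255))
    if draw:
        for pl in draw:
            q=((np.array(pl)-[u0,v0])*f+f/2-.5)
            cv2.polylines(im,[np.int32(q*8)],False,(0,255,0),1,cv2.LINE_AA,3)
    cv2.imwrite(name,im)
def boxlines(x,y,yaw,L,W,z0,z1):
    c,s=np.cos(yaw),np.sin(yaw)
    B=np.array([[a*L/2,b*W/2] for a,b in [(1,1),(-1,1),(-1,-1),(1,-1),(1,1)]])@np.array([[c,s],[-s,c]])+[x,y]
    return [np.c_[B,np.full(5,z)] for z in (z0,z1)]
E
python3 - <<'E'
from h import *
import pickle
d={n:get_image(n) for n in ("scene","side")}
pickle.dump(d,open("d0.pkl","wb"))
S=d["scene"];T=d["side"]
print(proj(S,[[.5,-.1,0]]),monitor.get_state()["time"])
for n,p in dict(double=(413,305),single=(254,164),rib=(304,222),plain=(185,191),long=(273,295),short=(327,385),pipe=(218,228),small=(245,209)).items(): print(n,ray(S,p,0.01)[0].round(3))
for n,p in dict(double=(269,317),single=(359,203),rib=(314,241),plain=(299,187),long=(230,249),short=(168,289),pipe=(270,208),small=(301,212)).items(): print(n,ray(T,p,0.01)[0].round(3))
crop(S,(240,200),180,130,4,"pics/c1.png")
crop(S,(340,330),190,140,4,"pics/c2.png")
crop(T,(310,210),180,130,4,"pics/c3.png")
crop(T,(235,285),190,140,4,"pics/c4.png")
E
```

```text
[[269.75953547 208.51014022]] 0.25
double [0.436 0.258 0.01 ]
single [ 0.45  -0.244  0.01 ]
rib [ 0.47  -0.016  0.01 ]
plain [ 0.631 -0.251  0.01 ]
long [0.625 0.098 0.01 ]
short [0.65  0.281 0.01 ]
pipe [ 0.626 -0.105  0.01 ]
small [ 0.55  -0.121  0.01 ]
double [0.432 0.254 0.01 ]
single [ 0.447 -0.246  0.01 ]
rib [ 0.472 -0.021  0.01 ]
plain [ 0.632 -0.258  0.01 ]
long [0.625 0.098 0.01 ]
short [0.652 0.279 0.01 ]
pipe [ 0.642 -0.112  0.01 ]
small [ 0.561 -0.13   0.01 ]
```

View pics/c1.png

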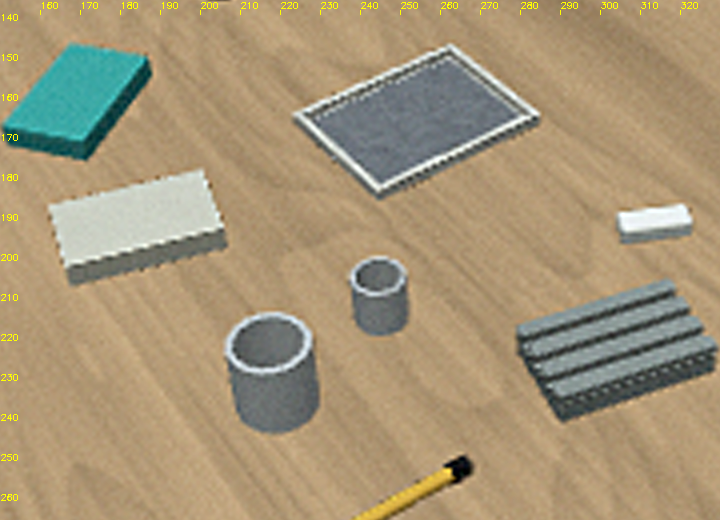

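View pics/c2.png

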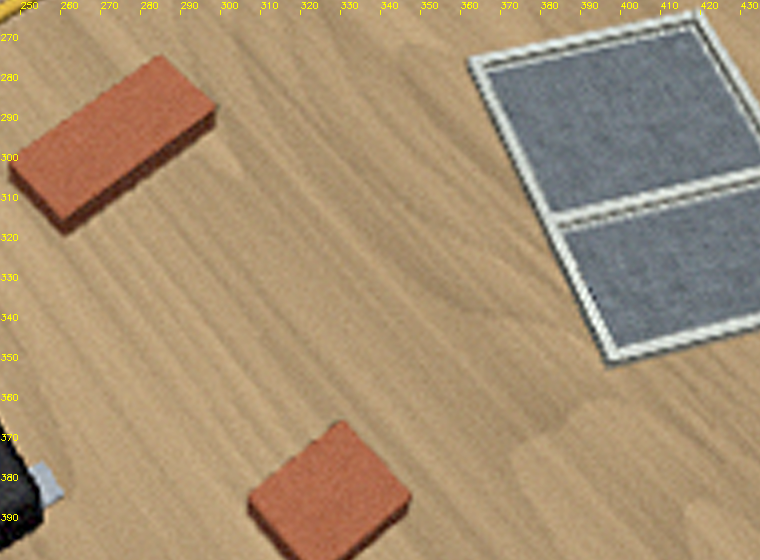

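View pics/c3.png

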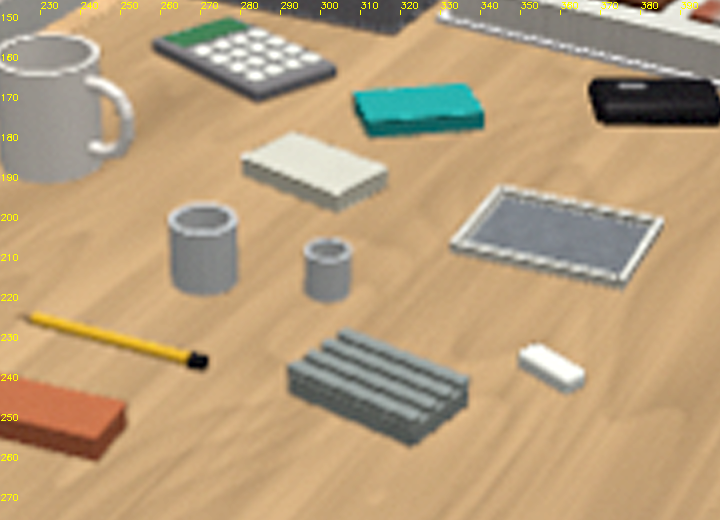

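View pics/c4.png

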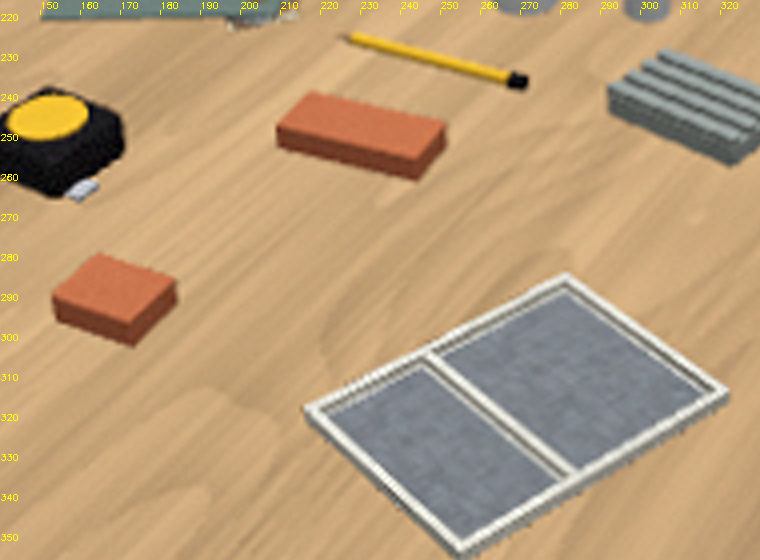

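```bash
cat > fit0.py <<'E'
from h import *
import pickle
from scipy.optimize import least_squares
d=pickle.load(open("d0.pkl","rb"))
o={"c1":(150,135,"scene"),"c2":(245,260,"scene"),"c3":(220,145,"side"),"c4":(140,215,"side")}
obj=dict(plain=(90,56,16,"c1",[(50,206),(204,170),(225,230),(68,268)],"c3",[(243,172),(292,133),(387,170),(336,197)]),
rib=(90,56,20,"c1",[(517,327),(672,282),(716,344),(557,396)],"c3",[(289,369),(344,330),(468,380),(411,432)]),
single=(120,94,9,"c1",[(293,117),(451,45),(540,116),(378,190)],"c3",[(451,243),(501,186),(662,221),(622,278)]),
long=(90,40,18,"c2",[(9,167),(159,55),(216,106),(64,223)],"c4",[(277,126),(314,91),(445,123),(419,161)]),
short=(50,40,18,"c2",[(248,500),(343,421),(410,494)],"c4",[(53,293),(98,253),(177,281),(134,322)]),
double=(120,159,9,"c2",[(469,61),(698,11),(610,352)],"c4",[(306,410),(567,275),(728,392),(463,545)]))
res={}
for n,(L,W,H,ca,pa,cb,pb) in obj.items():
    data=[]
    for c,p in((ca,pa),(cb,pb)):
        u,v,k=o[c]; data.append((d[k],np.array(p)/4+[u-.37,v-.37]))
    for dd,p in data: pass
    c0=np.mean([ray(dd,p,H/1e3)[:3:2,:2].mean(0) if n not in("double","short") else ray(data[1][0],data[1][1],H/1e3)[:,:2].mean(0) for dd,p in data],0)
    def f(q,w=None):
        T=boxlines(*q,L/1e3,W/1e3,0,H/1e3)[1][:4]
        r=[]
        for dd,p in data:
            pr=proj(dd,T); D=np.linalg.norm(pr[None]-p[:,None],axis=2).argmin(1)
            r.append(pr[D]-p)
        return np.concatenate(r).ravel()
    best=min((least_squares(f,[*c0,y]) for y in np.arange(0,np.pi,.15)),key=lambda s:s.cost)
    q=best.x;q[2]=(q[2]+np.pi/2)%np.pi-np.pi/2
    res[n]=q; print(n,q.round(4),np.degrees(q[2]).round(1),"rms",np.sqrt(2*best.cost/len(best.fun)).round(2)); 
    print(best.fun.round(1))
print(ray(d["scene"],(150+269/4,135+343/4),.045),ray(d["side"],(220+203/4,145+218/4),.045))
pickle.dump(res,open("res0.pkl","wb"))
E
python3 fit0.py
```

```text
plain [ 0.632  -0.251  -0.2359] -13.5 rms 0.8
[ 0.1  0.3 -0.  -0.2  0.6 -0.4 -0.   0.3 -0.9 -2.9 -0.1  0.6  0.3  0.3
  0.2  0.3]
rib [ 0.4702 -0.0161 -0.2114] -12.1 rms 0.71
[-0.2 -0.5 -0.3 -0.8  0.7  0.8  0.5  0.4 -0.9 -0.1  0.5  0.1  0.3  0.6
 -0.2 -2. ]
single [ 0.4478 -0.249   0.0404] 2.3 rms 0.61
[-0.3 -1.1  0.1 -0.6  0.1 -0.6 -0.4  0.3 -0.7  0.4 -1.   0.3  0.5  0.1
  0.4  1.3]
long [0.6251 0.099  0.1191] 6.8 rms 0.85
[-0.6 -1.5  0.1 -0.9  0.7 -0.5  0.3 -0.7 -1.3  0.5 -1.9  0.5  0.5  0.2
 -0.9 -0. ]
short [0.6504 0.2813 0.0766] 4.4 rms 0.97
[-0.7 -1.3 -0.4 -1.5  1.2 -0.5 -1.5  1.2 -0.7  0.2 -0.3 -0.6 -1.3  0.6]
double [ 0.4352  0.2477 -0.3672] -21.0 rms 1.06
[-0.9 -1.8  0.1 -1.6 -0.3  1.5 -0.6 -0.1 -0.1 -0.4  0.9 -0.2 -0.6  2.2]
[[ 0.63011897 -0.09148105  0.045     ]] [[ 0.63023716 -0.09635917  0.045     ]]
```

```bash
cat >> h.py <<'E'
def plan(xyz,jaw,step=48,turn=.145,half=0):
    """TCP target xyz (m), jaw axis angle (mod pi). prints rows"""
    s=monitor.get_state(); p=np.array(s["position"]); Rc=R.from_rotvec(s["tool_rot"])
    M=Rc.as_matrix(); cur=np.arctan2(M[1,1],M[0,1])
    dj=(jaw-cur+np.pi/2)%np.pi-np.pi/2+half*np.pi
    a=cur+dj; y=np.array([np.cos(a),np.sin(a),0]); x=np.array([0,0,-1.]); Rt=R.from_matrix(np.c_[x,y,np.cross(x,y)])
    dv=(Rc.inv()*Rt).as_rotvec(); dp=np.array(xyz)-p
    n=int(max(np.ceil(np.abs(dv).max()/turn),np.ceil(np.linalg.norm(dp)*1e3/step),1))
    print("t",s["time"].__round__(2),"pos",p.round(4),"jaw",round(cur,3),"tilt",np.degrees(np.arccos(-M[2,0])).round(2),"F",np.array(s["ft_force"]).round(1),"w",round(s["grip_width"]*87,1),"turn",dv.round(3),"j",np.round(s["joint_positions"],2))
    rows=[];c=Rc;q=p.copy()
    for i in range(n):
        rem=(np.array(xyz)-q)/(n-i); sh=np.round(c.inv().apply(rem)*1e3,1); tv=np.round((c.inv()*Rt).as_rotvec()/(n-i),3)
        rows.append([float(v) for v in [*sh,*tv]]); q=q+c.apply(sh/1e3); c=c*R.from_rotvec(tv)
    for i in range(0,n,5): print("\n".join(map(str,rows[i:i+5])),"\n")
E
python3 - <<'E'
from h import *
plan([.632,-.251,.36],-.2359+np.pi/2)
S=get_image("scene");print(ray(S,[(112,252),(108,205)],0),ray(S,(108,212),.09))
E
```

```text
t 0.25 pos [ 0.2142 -0.6136  0.4042] jaw -1.235 tilt 0.05 F [-0.7  0.1 -0.6] w 86.9 turn [0.572 0.    0.001] j [ 1.25  0.32 -0.07  1.45  0.02  1.37 -0.06]
[3.7, -17.1, -42.8, 0.048, 0.0, 0.0]
[3.7, -19.1, -42.0, 0.048, 0.0, 0.0]
[3.7, -21.1, -41.0, 0.048, 0.0, 0.0]
[3.7, -23.0, -39.9, 0.048, 0.0, 0.0]
[3.7, -24.9, -38.8, 0.047, 0.0, 0.0] 

[3.7, -26.7, -37.6, 0.048, 0.0, 0.0]
[3.7, -28.5, -36.3, 0.047, 0.0, 0.0]
[3.7, -30.1, -34.9, 0.048, 0.0, 0.0]
[3.7, -31.8, -33.4, 0.047, 0.0, 0.0]
[3.7, -33.3, -31.9, 0.048, 0.0, 0.0] 

[3.7, -34.8, -30.2, 0.047, 0.0, 0.0]
[3.7, -36.2, -28.5, 0.048, 0.001, 0.001] 

[[ 0.82954052 -0.17843282  0.        ]
 [ 0.79084653 -0.31982041  0.        ]] [[ 0.80659613 -0.19037449  0.09      ]]
```

```bash
python3 -m creep '[[4,-17,-43,0.048,0,0,87],[4,-19,-42,0.048,0,0,87],[4,-21,-41,0.048,0,0,87],[4,-23,-40,0.048,0,0,87],[4,-25,-39,0.048,0,0,87]]' 30
python3 -m creep '[[4,-27,-38,0.048,0,0,87],[4,-29,-36,0.048,0,0,87],[4,-30,-35,0.048,0,0,87],[4,-32,-33,0.048,0,0,87],[4,-33,-32,0.048,0,0,87]]'
python3 -m creep '[[4,-35,-30,0.048,0,0,87],[4,-36,-28,0.048,0,0,87],[0,0,0,0,0,0,87],[0,0,0,0,0,0,87]]'
python3 - <<'E'
from h import *
plan([.632,-.251,.36],-.2359+np.pi/2)
W=get_image("wrist");cv2.imwrite("pics/w1.png",W["img"][:,:,::-1])
E
```

```text
time: 0.8
position: [0.3899, -0.4613, 0.3848]
tool_rot: [2.173, 0.101, -2.173]
ft_force: [0.6, 0.1, -0.9]
grip_width: 1.0
time: 1.3
position: [0.5642, -0.31, 0.3647]
tool_rot: [-2.146, 0.158, 2.145]
ft_force: [0.8, 0.0, 0.2]
grip_width: 0.998
time: 1.7
position: [0.6331, -0.2492, 0.3561]
tool_rot: [-2.095, 0.248, 2.097]
ft_force: [-0.1, -0.5, -0.5]
grip_width: 0.995
t 1.7 pos [ 0.6331 -0.2492  0.3561] jaw -1.807 tilt 0.06 F [-0.1 -0.5 -0.5] w 86.5 turn [-0.001  0.001  0.   ] j [ 0.54  0.42 -0.28  1.42  0.12  1.31 -1.55]
[-3.9, 2.0, 0.6, -0.001, 0.001, 0.0]
```

View pics/w1.png

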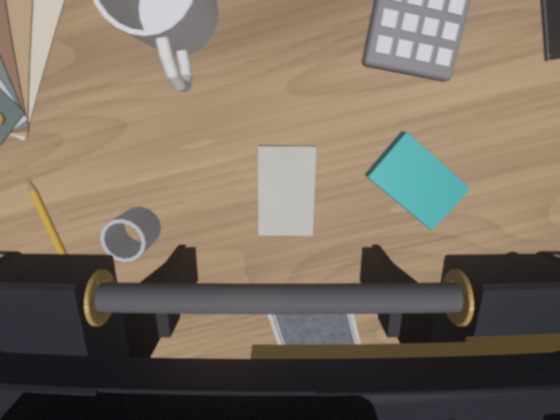

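```bash
cat >> h.py <<'E'
def fitbox(ds,picks,L,W,H,q0):
    from scipy.optimize import least_squares
    def f(q):
        T=boxlines(*q,L/1e3,W/1e3,0,1)[1][:4].copy();T[:,2]=H/1e3
        r=[]
        for dd,p in zip(ds,picks):
            p=np.array(p,float);pr=proj(dd,T);D=np.linalg.norm(pr[None]-p[:,None],axis=2).argmin(1);r.append(pr[D]-p)
        return np.concatenate(r).ravel()
    b=least_squares(f,q0);print("fit",b.x.round(4),"rms",np.sqrt((b.fun**2).mean()).round(2));return b.x
E
python3 - <<'E'
from h import *
W=get_image("wrist");S=get_image("side")
P=[(258,146),(316,146),(314,236),(257,236)]
print(ray(W,P,.016).round(4))
q=fitbox([W],[P],90,56,16,[.632,-.251,-.236])
print(ray(W,(123,240),.045))
crop(W,(287,190),100,120,5,"pics/w2.png",[proj(W,l) for l in boxlines(*q,.09,.056,0,.016)])
E
```

```text
[[ 0.6821 -0.2442  0.016 ]
 [ 0.669  -0.2976  0.016 ]
 [ 0.5808 -0.2767  0.016 ]
 [ 0.5946 -0.2201  0.016 ]]
fit [ 0.6317 -0.2597 -0.2478] rms 0.67
[[ 0.63063062 -0.10034558  0.045     ]]
```

View pics/w2.png

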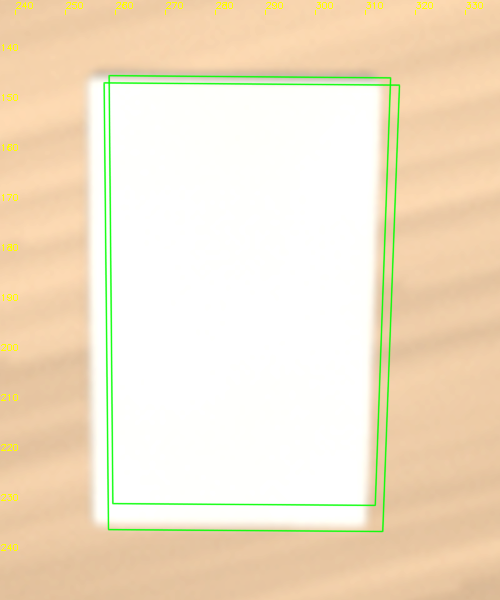

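```bash
cat >> h.py <<'E'
def seg(d,seed,tol=12,name=None):
    im=cv2.GaussianBlur(np.ascontiguousarray(d["img"][:,:,::-1]),(3,3),0);m=np.zeros((im.shape[0]+2,im.shape[1]+2),np.uint8)
    cv2.floodFill(im,m,tuple(map(int,seed)),0,(tol,)*3,(tol,)*3,4|cv2.FLOODFILL_MASK_ONLY|cv2.FLOODFILL_FIXED_RANGE|(255<<8))
    m=m[1:-1,1:-1]; m=cv2.morphologyEx(m,cv2.MORPH_OPEN,np.ones((3,3)));m=cv2.morphologyEx(m,cv2.MORPH_CLOSE,np.ones((7,7)))
    c=max(cv2.findContours(m,cv2.RETR_EXTERNAL,cv2.CHAIN_APPROX_NONE)[0],key=cv2.contourArea)
    a=cv2.approxPolyN(c,4)[0] if hasattr(cv2,"approxPolyN") else cv2.boxPoints(cv2.minAreaRect(c))
    if name: cv2.imwrite(name,m)
    return a.astype(float),c[:,0].astype(float)
E
python3 - <<'E'
from h import *
W=get_image("wrist")
P,c=seg(W,(285,190),30)
print(P,cv2.boxPoints(cv2.minAreaRect(c.astype(np.float32))))
q=fitbox([W],[P],90,56,16,[.632,-.251,-.236])
for n,s in (("scene",(185,188)),("side",(299,183))):
    D=get_image(n);P2,_=seg(D,s,25);print(P2.tolist());fitbox([D],[P2],90,56,16,[.632,-.251,-.236])
crop(W,(287,190),100,120,5,"pics/w3.png",[proj(W,boxlines(*q,.09,.056,0,.016)[1])])
E
```

```text
[[310. 146.]
 [308. 234.]
 [253. 234.]
 [251. 146.]] [[252. 146.]
 [310. 146.]
 [310. 234.]
 [252. 234.]]
fit [ 0.6332 -0.2563 -0.2424] rms 0.48
[[205.0, 191.0], [166.0, 201.0], [162.0, 186.0], [200.0, 177.0]]
fit [ 0.6326 -0.2537 -0.2452] rms 0.37
[[316.0, 187.0], [304.0, 193.0], [281.0, 184.0], [294.0, 177.0]]
fit [ 0.6335 -0.2577 -0.276 ] rms 0.55
```

View pics/w3.png

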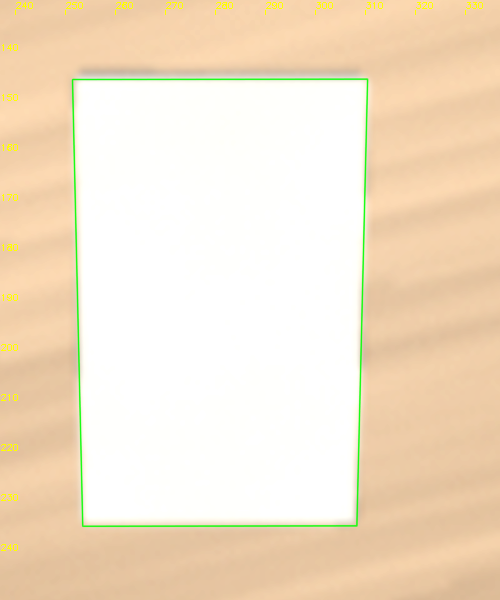

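```bash
python3 - <<'E'
from h import *
plan([.633,-.256,.190],-.243+np.pi/2)
E
```

```text
t 2.0 pos [ 0.6314 -0.2526  0.3571] jaw -1.813 tilt 0.05 F [-0.7  0.6  0.1] w 87.3 turn [ 0.    -0.    -0.001] j [ 0.55  0.42 -0.28  1.42  0.12  1.31 -1.55]
[41.8, 0.7, -0.6, 0.0, -0.0, -0.0]
[41.8, 0.7, -0.6, 0.0, -0.0, -0.0]
[41.7, 0.7, -0.6, 0.0, -0.0, -0.0]
[41.8, 0.7, -0.6, 0.0, -0.0, -0.001]
```

```bash
python3 -m creep '[[42,1,-1,0,0,0,87],[42,1,-1,0,0,0,87],[42,1,0,0,0,0,87],[30,0,0,0,0,0,87],[0,0,0,0,0,0,87]]'
python3 - <<'E'
from h import *
for i in range(3): plan([.633,-.256,.190],-.243+np.pi/2)
E
```

```text
time: 2.5
position: [0.6305, -0.2546, 0.1954]
tool_rot: [-2.082, 0.252, 2.102]
ft_force: [-0.8, -0.1, -0.8]
grip_width: 1.001
t 2.5 pos [ 0.6305 -0.2546  0.1954] jaw -1.812 tilt 0.56 F [-0.8 -0.1 -0.8] w 87.1 turn [0.002 0.01  0.001] j [ 0.54  0.56 -0.26  1.56  0.16  1.05 -1.58]
[5.4, 0.7, -2.8, 0.002, 0.01, 0.001] 

t 2.5 pos [ 0.6305 -0.2546  0.1954] jaw -1.812 tilt 0.56 F [-0.8 -0.1 -0.8] w 87.1 turn [0.002 0.01  0.001] j [ 0.54  0.56 -0.26  1.56  0.16  1.05 -1.58]
[5.4, 0.7, -2.8, 0.002, 0.01, 0.001] 

t 2.5 pos [ 0.6305 -0.2546  0.1954] jaw -1.812 tilt 0.56 F [-0.8 -0.1 -0.8] w 87.1 turn [0.002 0.01  0.001] j [ 0.54  0.56 -0.26  1.56  0.16  1.05 -1.58]
[5.4, 0.7, -2.8, 0.002, 0.01, 0.001]
```

Close with a small descent, then grip.

```bash
python3 -m creep '[[5,1,-3,0,0,0,87],[0,0,0,0,0,0,50],[0,0,0,0,0,0,50],[0,0,0,0,0,0,50],[0,0,0,0,0,0,50]]' 30
python3 -m creep '[[0,0,0,0,0,0,50],[0,0,0,0,0,0,50],[0,0,0,0,0,0,50]]'
python3 - <<'E'
from h import *
plan([.633,-.256,.190],-.243+np.pi/2)
W=get_image("wrist");cv2.imwrite("pics/w4.png",W["img"][:,:,::-1])
E
```

```text
time: 3.0
position: [0.6365, -0.2562, 0.197]
tool_rot: [-2.096, 0.253, 2.092]
ft_force: [0.2, -0.2, 0.2]
grip_width: 0.72
time: 3.3
position: [0.6363, -0.2562, 0.1964]
tool_rot: [-2.095, 0.253, 2.093]
ft_force: [-1.5, 0.1, 4.6]
grip_width: 0.625
t 3.3 pos [ 0.6363 -0.2562  0.1964] jaw -1.811 tilt 0.05 F [-1.5  0.1  4.6] w 54.4 turn [ 0.003 -0.001 -0.   ] j [ 0.54  0.57 -0.26  1.55  0.16  1.04 -1.58]
[6.4, 0.6, 3.3, 0.003, -0.001, -0.0]
```

View pics/w4.png

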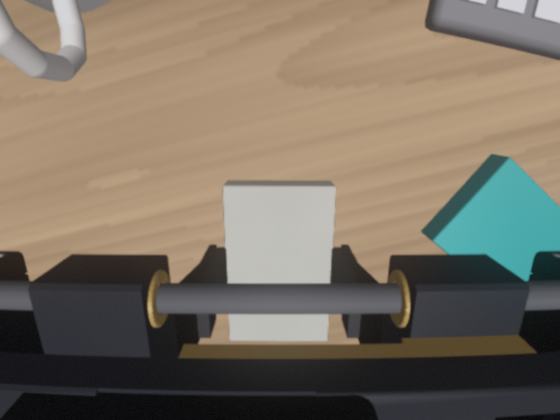

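```bash
python3 -m creep '[[0,0,0,0,0,0,75],[0,0,0,0,0,0,75],[0,0,0,0,0,0,75],[6,0,3,0,0,0,75],[0,0,0,0,0,0,75]]' 30
python3 - <<'E'
from h import *
plan([.633,-.256,.190],-.243+np.pi/2)
E
```

```text
time: 3.85
position: [0.6323, -0.2552, 0.1882]
tool_rot: [-2.091, 0.252, 2.097]
ft_force: [-0.3, 0.4, -0.6]
grip_width: 0.85
t 3.85 pos [ 0.6323 -0.2552  0.1882] jaw -1.811 tilt 0.16 F [-0.3  0.4 -0.6] w 73.9 turn [0.003 0.003 0.   ] j [ 0.54  0.57 -0.26  1.57  0.16  1.03 -1.58]
[-1.8, 0.6, -0.9, 0.003, 0.003, 0.0]
```

```bash
python3 -m creep '[[0,0,0,0,0,0,50],[0,0,0,0,0,0,50],[0,0,0,0,0,0,50],[0,0,0,0,0,0,50],[0,0,0,0,0,0,50]]' 40
python3 - <<'E'
from h import *
plan([.633,-.256,.29],-.243+np.pi/2)
E
python3 -m creep '[[-25,0,0,0,0,0,50],[-30,0,0,0,0,0,50],[-45,0,0,0,0,0,50],[0,0,0,0,0,0,50]]'
python3 - <<'E'
from h import *
import pickle
r=pickle.load(open("res0.pkl","rb"))["double"];print(r)
a=r[2];c=np.array([[np.cos(a),-np.sin(a)],[np.sin(a),np.cos(a)]])
wide=r[:2]+c@[0,-.0325];nar=r[:2]+c@[0,.0445];print(wide,nar,np.linalg.norm(wide),np.linalg.norm(nar))
plan([*wide,.30],a+np.pi/2)
W=get_image("wrist");cv2.imwrite("pics/w5.png",W["img"][:,:,::-1])
E
```

```text
time: 4.35
position: [0.6333, -0.2554, 0.1899]
tool_rot: [-2.094, 0.253, 2.094]
ft_force: [0.4, 0.6, 0.8]
grip_width: 0.635
t 4.35 pos [ 0.6333 -0.2554  0.1899] jaw -1.811 tilt 0.02 F [0.4 0.6 0.8] w 55.3 turn [ 0.003 -0.    -0.   ] j [ 0.54  0.57 -0.26  1.56  0.16  1.03 -1.58]
[-33.4, 0.2, 0.0, 0.001, -0.0, -0.0]
[-33.4, 0.2, 0.1, 0.001, -0.0, -0.0]
[-33.3, 0.2, 0.0, 0.001, -0.0, -0.0] 

time: 4.75
position: [0.6355, -0.2559, 0.2975]
tool_rot: [-2.108, 0.256, 2.082]
ft_force: [-0.0, -0.7, 0.9]
grip_width: 0.636
[ 0.43517479  0.24774601 -0.36717013]
[0.42350808 0.21741223] [0.45114921 0.28927995] 0.4760537522769092 0.535927693900417
t 4.75 pos [ 0.6355 -0.2559  0.2975] jaw -1.811 tilt 0.72 F [-0.  -0.7  0.9] w 55.3 turn [ 0.127 -0.013 -0.001] j [ 0.55  0.47 -0.27  1.48  0.13  1.2  -1.56]
[-0.7, -37.2, 29.0, 0.012, -0.001, -0.0]
[-0.6, -36.9, 29.4, 0.011, -0.001, -0.0]
[-0.6, -36.5, 29.8, 0.012, -0.001, -0.0]
[-0.6, -36.2, 30.2, 0.011, -0.001, -0.0]
[-0.5, -35.8, 30.6, 0.012, -0.001, -0.0] 

[-0.5, -35.5, 31.1, 0.011, -0.001, -0.0]
[-0.5, -35.1, 31.5, 0.012, -0.001, -0.0]
[-0.4, -34.7, 31.9, 0.011, -0.001, -0.0]
[-0.4, -34.4, 32.2, 0.012, -0.002, -0.0]
[-0.3, -34.0, 32.7, 0.011, -0.001, -0.0] 

[-0.3, -33.7, 33.0, 0.012, -0.002, -0.001]
```

View pics/w5.png

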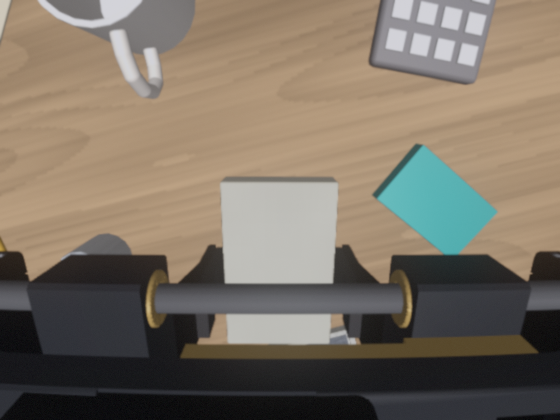

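```bash
python3 -m creep '[[0,-37,29,0.012,0,0,50],[0,-37,29,0.012,0,0,50],[0,-36,30,0.012,0,0,50],[0,-36,30,0.012,0,0,50],[0,-36,31,0.012,0,0,50]]'
python3 -m creep '[[0,-35,31,0.012,0,0,50],[0,-35,31,0.012,0,0,50],[0,-35,32,0.012,0,0,50],[0,-34,32,0.012,0,0,50],[0,-34,33,0.012,0,0,50]]'
python3 -m creep '[[0,-33,33,0.011,0,0,50],[0,0,0,0,0,0,50],[0,0,0,0,0,0,50]]'
python3 - <<'E'
from h import *
plan([.4235,.2174,.3],-.367+np.pi/2)
for n in ("wrist","scene","side"):
  W=get_image(n);cv2.imwrite(f"pics/p1{n}.png",W["img"][:,:,::-1])
E
```

```text
time: 5.3
position: [0.5353, -0.0392, 0.2885]
tool_rot: [-2.058, 0.313, 2.061]
ft_force: [0.9, 0.8, 0.3]
grip_width: 0.637
time: 5.8
position: [0.4397, 0.1751, 0.2888]
tool_rot: [-2.024, 0.371, 2.026]
ft_force: [1.0, -0.0, -0.9]
grip_width: 0.636
time: 6.1
position: [0.4211, 0.2171, 0.2889]
tool_rot: [-2.02, 0.377, 2.022]
ft_force: [-0.1, -0.5, -0.5]
grip_width: 0.637
t 6.1 pos [0.4211 0.2171 0.2889] jaw -1.939 tilt 0.09 F [-0.1 -0.5 -0.5] w 55.4 turn [-0.001  0.001 -0.001] j [ 0.07  0.07 -0.62  2.    0.05  1.09 -2.51]
[-11.1, -1.1, -2.2, -0.001, 0.001, -0.001]
```

View pics/p1wrist.png

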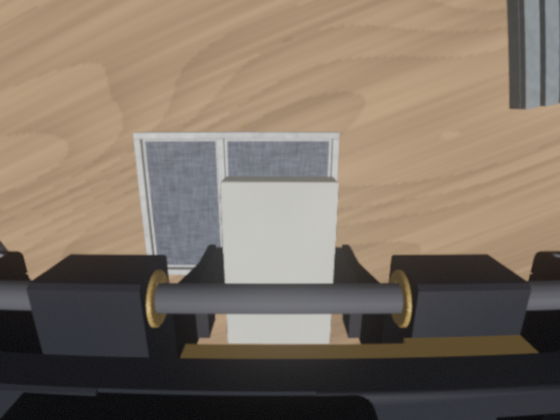

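View pics/p1scene.png

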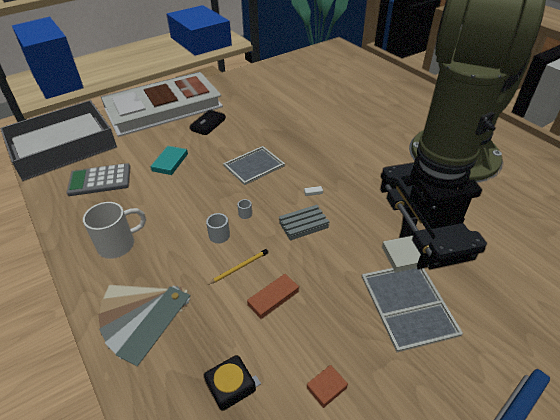

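```bash
python3 - <<'E'
from h import *
import pickle
r=pickle.load(open("res0.pkl","rb"))["double"]
W=get_image("wrist")
crop(W,(240,205),230,160,3,"pics/w6.png",[proj(W,boxlines(*r,.12,.159,0,.009)[1])])
E
```

```text
(no output)
```

View pics/w6.png

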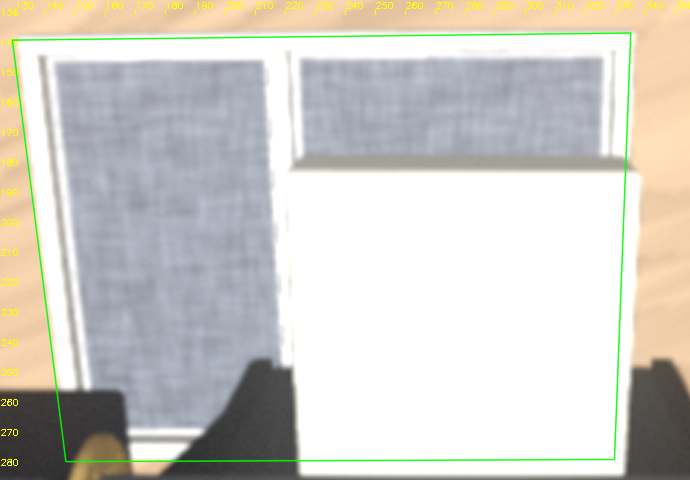

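```bash
python3 - <<'E'
from h import *
W=get_image("wrist")
P=np.array([(18,38),(633,33)])/3+[124.7,124.7]
q=fitbox([W],[P],120,159,9,[.435,.2477,-.367])
a=q[2];c=np.array([[np.cos(a),-np.sin(a)],[np.sin(a),np.cos(a)]])
print(q[:2]+c@[0,-.0325],q[:2]+c@[0,.0445])
crop(W,(240,205),230,160,3,"pics/w7.png",[proj(W,boxlines(*q,.12,.159,0,.009)[1])])
# board pose in hand: top corners at z = tcp-0.19+16mm
z=monitor.get_state()["position"][2]-.19+.016
P=[(221.5,180.5),(337.5,180.5)];print(ray(W,P,z), ray(W,np.array([(293,170),(638,170),(301,476),(624,473)])/3+124.7,z))
E
```

```text
fit [ 0.4351  0.2468 -0.3705] rms 0.39
[0.42328732 0.21652985] [0.45116792 0.28830501]
[[0.47472491 0.22229459 0.11535288]
 [0.45480745 0.17168988 0.11535288]] [[0.47419772 0.22208387 0.11535288]
 [0.45443921 0.17188143 0.11535288]
 [0.42512552 0.24265046 0.11535288]
 [0.40538527 0.19094095 0.11535288]]
```

View pics/w7.png

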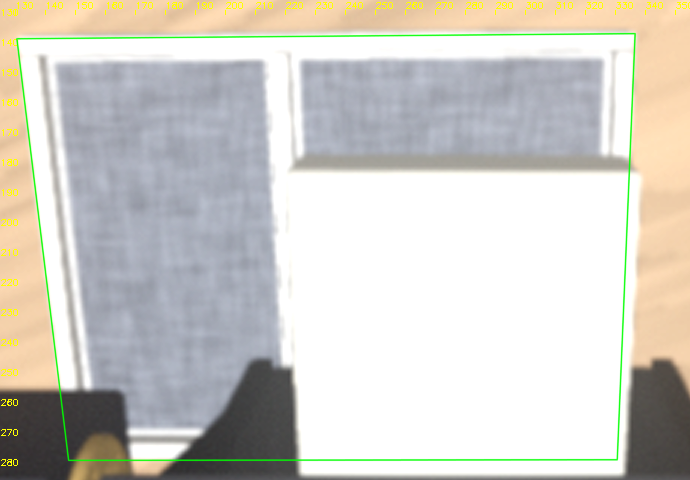

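```bash
python3 -m creep '[[40,0,0,0,0,0,50],[35,0,0,0,0,0,50],[15,0,0,0,0,0,50],[0,0,0,0,0,0,50],[0,0,0,0,0,0,50]]'
python3 - <<'E'
from h import *
plan([.4215,.217,.193],-.3705+np.pi/2)
E
```

```text
time: 6.85
position: [0.4226, 0.216, 0.2]
tool_rot: [-2.018, 0.38, 2.018]
ft_force: [-0.3, 0.0, 0.3]
grip_width: 0.633
t 6.85 pos [0.4226 0.216  0.2   ] jaw -1.943 tilt 0.01 F [-0.3  0.   0.3] w 55.1 turn [-0.002  0.     0.   ] j [ 0.04  0.21 -0.6   2.07  0.15  0.9  -2.6 ]
[7.0, -0.5, 1.4, -0.002, 0.0, 0.0]
```

```bash
python3 -m creep '[[3,0,1,0,0,0,50],[3,0,0,0,0,0,50],[0,0,0,0,0,0,50],[0,0,0,0,0,0,50]]'
python3 - <<'E'
from h import *
plan([.4215,.217,.193],-.3705+np.pi/2)
E
```

```text
time: 7.25
position: [0.4212, 0.2169, 0.1941]
tool_rot: [-2.019, 0.379, 2.018]
ft_force: [-0.3, 0.4, -0.3]
grip_width: 0.634
t 7.25 pos [0.4212 0.2169 0.1941] jaw -1.942 tilt 0.04 F [-0.3  0.4 -0.3] w 55.2 turn [-0.001 -0.001  0.   ] j [ 0.03  0.22 -0.6   2.08  0.16  0.89 -2.6 ]
[1.1, -0.2, -0.2, -0.001, -0.001, 0.0]
```

```bash
python3 -m creep '[[1,0,0,0,0,0,50],[0,0,0,0,0,0,50],[0,0,0,0,0,0,66],[0,0,0,0,0,0,66],[0,0,0,0,0,0,66]]'
python3 -m creep '[[-10,0,0,0,0,0,66],[-40,0,0,0,0,0,87],[-45,0,0,0,0,0,87],[-30,0,0,0,0,0,87],[0,0,0,0,0,0,87]]'
python3 - <<'E'
from h import *
plan([.6251,.099,.36],.1191+np.pi/2)
W=get_image("wrist");cv2.imwrite(f"pics/p2.png",W["img"][:,:,::-1])
E
```

```text
time: 7.75
position: [0.4211, 0.2168, 0.1928]
tool_rot: [-2.019, 0.379, 2.019]
ft_force: [-0.6, 0.4, 0.1]
grip_width: 0.748
time: 8.25
position: [0.4225, 0.218, 0.3231]
tool_rot: [-2.026, 0.374, 2.008]
ft_force: [0.8, 0.6, 0.3]
grip_width: 0.98
t 8.25 pos [0.4225 0.218  0.3231] jaw -1.942 tilt 0.56 F [0.8 0.6 0.3] w 85.3 turn [-0.49  -0.009  0.004] j [ 0.08  0.03 -0.62  1.96  0.02  1.15 -2.49]
[-7.1, 7.5, -46.4, -0.098, -0.002, 0.001]
[-7.1, 12.0, -45.5, -0.098, -0.002, 0.001]
[-7.2, 16.3, -44.1, -0.098, -0.002, 0.001]
[-7.3, 20.6, -42.3, -0.098, -0.001, 0.001]
[-7.3, 24.7, -40.0, -0.098, -0.002, 0.0]
```

View pics/p2.png

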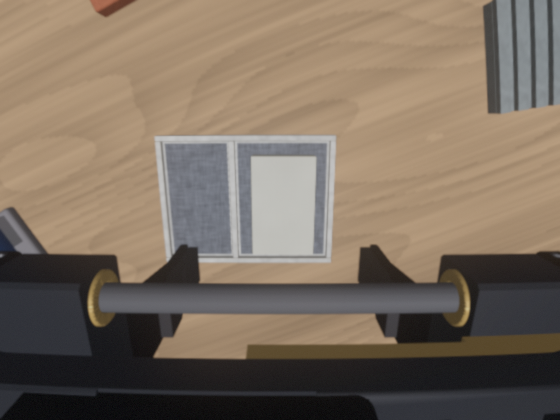

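```bash
python3 - <<'E'
from h import *
W=get_image("wrist")
P,_=seg(W,(285,200),30);print(P.tolist())
q=fitbox([W],[P],90,56,19,[.4233,.2165,-.37])
crop(W,(245,200),200,140,3,"pics/w8.png",[proj(W,boxlines(*q,.09,.056,0,.019)[1]),proj(W,boxlines(.4351,.2468,-.3705,.12,.159,0,.009)[1])])
E
python3 -m creep '[[-7,8,-46,-0.098,0,0,87],[-7,12,-46,-0.098,0,0,87],[-7,16,-44,-0.098,0,0,87],[-7,21,-42,-0.098,0,0,87],[-7,25,-40,-0.098,0,0,87]]'
python3 -m creep '[[0,0,0,0,0,0,87],[0,0,0,0,0,0,87]]'
python3 - <<'E'
from h import *
plan([.6251,.099,.36],.1191+np.pi/2)
W=get_image("wrist");cv2.imwrite(f"pics/p3.png",W["img"][:,:,::-1])
E
```

```text
[[335.0, 134.0], [329.0, 262.0], [163.0, 262.0], [150.0, 134.0]]
fit [ 0.44    0.2425 -0.3773] rms 40.57
time: 8.85
position: [0.6244, 0.0957, 0.3509]
tool_rot: [2.154, 0.133, -2.161]
ft_force: [0.0, -0.4, -0.4]
grip_width: 1.002
time: 9.05
position: [0.6236, 0.0959, 0.3502]
tool_rot: [2.157, 0.127, -2.167]
ft_force: [-0.1, 0.9, 0.6]
grip_width: 0.996
t 9.05 pos [0.6236 0.0959 0.3502] jaw -1.455 tilt 0.26 F [-0.1  0.9  0.6] w 86.6 turn [-0.003  0.004  0.001] j [ 0.22  0.36 -0.52  1.56  0.18  1.28 -1.78]
[-9.8, -3.0, -1.8, -0.003, 0.004, 0.001]
```

View pics/w8.png

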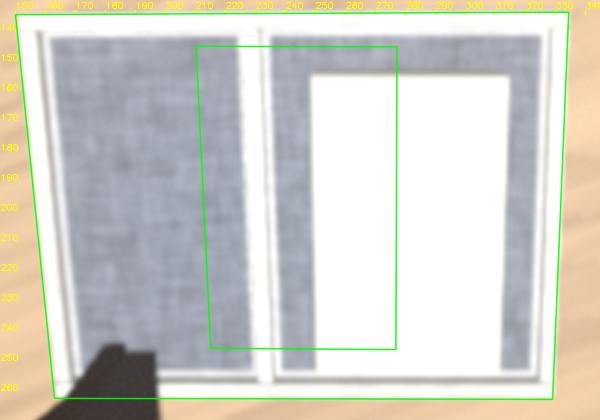

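View pics/p3.png

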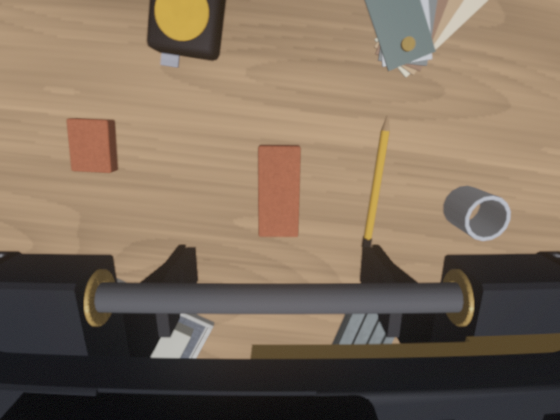

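```bash
python3 - <<'E'
from h import *
W=get_image("wrist")
P,_=seg(W,(280,190),25);print(P.tolist())
q=fitbox([W],[P],90,40,18,[.625,.099,.119])
P2,_=seg(W,(92,145),25);print(P2.tolist());fitbox([W],[P2],50,40,18,[.65,.281,.077])
print("plan");plan([*q[:2],.188],q[2]+np.pi/2)
crop(W,(280,190),120,120,5,"pics/w9.png",[proj(W,boxlines(*q,.09,.04,0,.018)[1])])
E
```

```text
[[303.0, 146.0], [301.0, 236.0], [259.0, 241.0], [259.0, 146.0]]
fit [0.6238 0.0956 0.1192] rms 1.45
[[108.0, 116.0], [112.0, 173.0], [72.0, 170.0], [67.0, 116.0]]
fit [0.6507 0.2799 0.0655] rms 0.85
plan
t 9.15 pos [0.6223 0.0981 0.3512] jaw -1.451 tilt 0.19 F [-0.2  0.8 -0.3] w 87.2 turn [0.001 0.003 0.001] j [ 0.22  0.35 -0.52  1.56  0.18  1.28 -1.78]
[40.8, 0.7, -0.4, 0.0, 0.001, 0.0]
[40.8, 0.7, -0.4, 0.0, 0.001, 0.0]
[40.8, 0.7, -0.4, 0.0, 0.001, 0.0]
[40.8, 0.7, -0.3, 0.001, 0.0, 0.001]
```

View pics/w9.png

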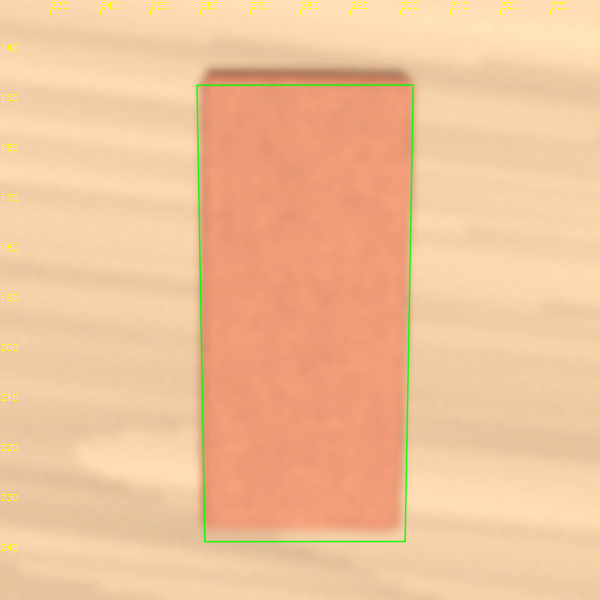

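```bash
python3 -m creep '[[41,1,-1,0,0,0,80],[41,1,-1,0,0,0,80],[41,0,0,0,0,0,80],[36,0,0,0,0,0,80],[0,0,0,0,0,0,80]]'
python3 -m creep '[[0,0,0,0,0,0,80]]'
python3 - <<'E'
from h import *
plan([.625,.0965,.188],.119+np.pi/2)
E
```

```text
time: 9.65
position: [0.6215, 0.0958, 0.1882]
tool_rot: [2.146, 0.13, -2.171]
ft_force: [0.1, -0.6, -0.4]
grip_width: 0.921
time: 9.75
position: [0.6249, 0.0963, 0.1941]
tool_rot: [2.158, 0.131, -2.16]
ft_force: [1.7, -0.3, 0.8]
grip_width: 0.916
t 9.75 pos [0.6249 0.0963 0.1941] jaw -1.45 tilt 0.06 F [ 1.7 -0.3  0.8] w 79.7 turn [0.002 0.001 0.   ] j [ 0.19  0.51 -0.48  1.69  0.27  1.01 -1.84]
[6.1, -0.1, -0.2, 0.002, 0.001, 0.0]
```

```bash
python3 -m creep '[[6,0,0,0,0,0,80],[0,0,0,0,0,0,35],[0,0,0,0,0,0,35],[0,0,0,0,0,0,35],[0,0,0,0,0,0,35]]' 40
python3 -m creep '[[0,0,0,0,0,0,35],[0,0,0,0,0,0,35],[0,0,0,0,0,0,35],[0,0,0,0,0,0,35]]'
python3 - <<'E'
from h import *
plan([.625,.0965,.188],.119+np.pi/2)
E
```

```text
time: 10.25
position: [0.6258, 0.0951, 0.1883]
tool_rot: [2.161, 0.128, -2.159]
ft_force: [-0.9, 0.5, 0.3]
grip_width: 0.644
time: 10.65
position: [0.6257, 0.0953, 0.1878]
tool_rot: [2.16, 0.129, -2.16]
ft_force: [0.1, 0.1, 0.9]
grip_width: 0.456
t 10.65 pos [0.6257 0.0953 0.1878] jaw -1.452 tilt 0.01 F [0.1 0.1 0.9] w 39.6 turn [-0. -0.  0.] j [ 0.18  0.52 -0.48  1.69  0.27  1.   -1.84]
[-0.2, -1.3, 0.5, -0.0, -0.0, 0.0]
```

```bash
python3 -m creep '[[-30,0,0,0,0,0,35],[-45,0,0,0,0,0,35],[-45,0,0,0,0,0,35],[0,0,0,0,0,0,35]]'
python3 - <<'E'
from h import *
plan([.46,.31,.32],-.3705+np.pi/2)
E
```

```text
time: 11.05
position: [0.6278, 0.0961, 0.3149]
tool_rot: [2.174, 0.129, -2.147]
ft_force: [0.4, 1.4, -1.0]
grip_width: 0.458
t 11.05 pos [0.6278 0.0961 0.3149] jaw -1.452 tilt 0.7 F [ 0.4  1.4 -1. ] w 39.8 turn [ 0.489 -0.012  0.003] j [ 0.22  0.39 -0.52  1.59  0.2   1.2  -1.79]
[-1.1, -38.7, 23.5, 0.082, -0.002, 0.0]
[-1.1, -36.7, 26.6, 0.081, -0.002, 0.001]
[-1.1, -34.4, 29.5, 0.082, -0.002, 0.0]
[-1.0, -31.8, 32.3, 0.081, -0.002, 0.001]
[-1.0, -29.1, 34.7, 0.082, -0.002, 0.0] 

[-0.9, -26.2, 37.0, 0.081, -0.002, 0.001]
```

```bash
python3 -m creep '[[-1,-39,23,0.082,0,0,35],[-1,-37,27,0.082,0,0,35],[-1,-34,29,0.082,0,0,35],[-1,-32,32,0.082,0,0,35],[-1,-29,35,0.08,0,0,35]]'
python3 -m creep '[[-1,-26,37,0.08,0,0,35],[0,0,0,0,0,0,35],[0,0,0,0,0,0,35]]'
python3 - <<'E'
from h import *
import pickle
plan([.46,.31,.32],-.3705+np.pi/2)
W=get_image("wrist");cv2.imwrite(f"pics/p4.png",W["img"][:,:,::-1]);pickle.dump((W,monitor.get_state()),open("w4.pkl","wb"))
E
```

```text
time: 11.55
position: [0.485, 0.2747, 0.3118]
tool_rot: [-2.064, 0.305, 2.065]
ft_force: [1.2, 0.7, -1.6]
grip_width: 0.458
time: 11.85
position: [0.4572, 0.3103, 0.313]
tool_rot: [-2.022, 0.375, 2.023]
ft_force: [0.3, -1.5, -3.1]
grip_width: 0.457
t 11.85 pos [0.4572 0.3103 0.313 ] jaw -1.937 tilt 0.07 F [ 0.3 -1.5 -3.1] w 39.8 turn [ 0.005  0.    -0.001] j [-0.12  0.23 -0.59  1.79  0.14  1.16 -2.69]
[-7.0, -0.7, -2.7, 0.005, 0.0, -0.001]
```

View pics/p4.png

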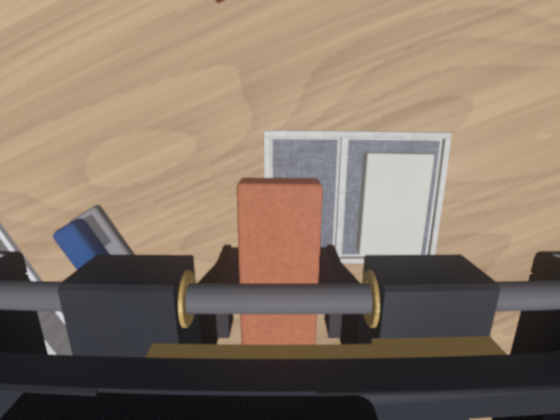

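```bash
python3 - <<'E'
from h import *
import pickle
W,s=pickle.load(open("w4.pkl","rb"))
crop(W,(355,200),200,150,4,"pics/w10.png",[proj(W,boxlines(.4351,.2468,-.3705,.12,.159,0,.009)[1])])
crop(W,(280,200),110,60,7,"pics/w11.png")
E
```

```text
(no output)
```

View pics/w10.png

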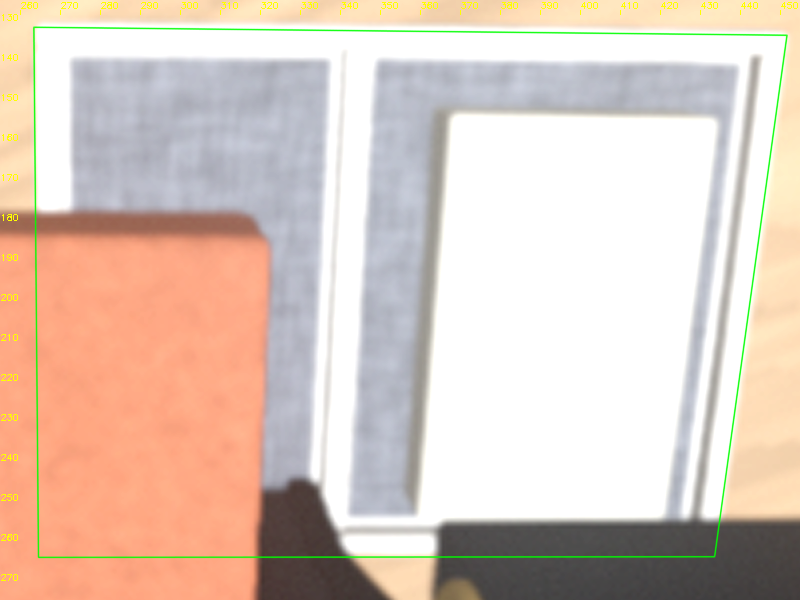

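View pics/w11.png

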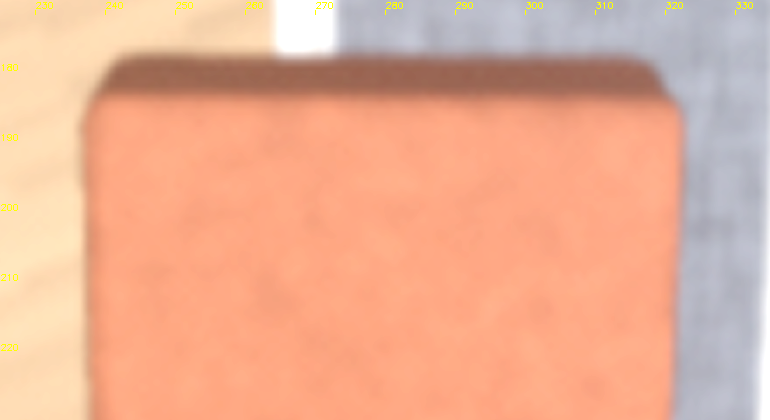

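```bash
python3 - <<'E'
from h import *
import pickle
W,s=pickle.load(open("w4.pkl","rb"))
P=np.array([(446,111),(719,116),(417,516)])/4+[254.6,124.6]
q=fitbox([W],[P],90,56,19,[.4233,.2165,-.37])
q1=fitbox([W],[P[:2]],90,56,19,[.4233,.2165,-.37])
p=s["position"];z=p[2]-.188+.018
S=ray(W,np.array([(85,97),(684,97)])/7+[224.6,169.6],z);print(S,np.linalg.norm(S[0]-S[1]))
d=S[1]-S[0];m=S.mean(0)[:2]; n=np.array([-d[1],d[0]])/np.hypot(*d[:2]); c=m-.045*n
M=R.from_rotvec(s["tool_rot"]).as_matrix()
print("slip yaw",np.arctan2(n[1],n[0]),"centre rel tcp tool y,z mm",(M.T@np.r_[c-p[:2],0])*1e3,"jaw",np.arctan2(M[1,1],M[0,1])-np.pi/2+np.pi)
off=c-p[:2]; print("TCP target", q[:2]-off)
plan([*(q[:2]-off),.313],-.3705+np.pi/2)
E
```

```text
fit [ 0.4222  0.2159 -0.3752] rms 0.45
fit [ 0.4221  0.216  -0.3756] rms 0.45
[[0.50594685 0.31123965 0.14295995]
 [0.49188832 0.27465835 0.14295995]] 0.03918971825025811
slip yaw -0.3669069977433238 centre rel tcp tool y,z mm [3.33565475e-04 3.52715923e-01 1.50306048e+00] jaw -0.3691873705764017
TCP target [0.42373735 0.21570366]
t 11.9 pos [0.4584 0.3089 0.313 ] jaw -1.94 tilt 0.09 F [-0.7 -0.7 -2.1] w 39.5 turn [ 0.001 -0.    -0.002] j [-0.12  0.23 -0.59  1.79  0.14  1.16 -2.69]
[0.0, 33.1, -0.4, 0.0, -0.0, -0.001]
[0.0, 33.2, -0.4, 0.001, -0.0, -0.0]
[0.0, 33.1, -0.5, 0.0, -0.0, -0.001]
```

```bash
python3 -m creep '[[0,33,0,0.001,0,0,35],[0,33,0,0.001,0,0,35],[0,33,-1,0,0,0,35],[0,0,0,0,0,0,35],[0,0,0,0,0,0,35]]'
python3 -m creep '[[40,0,0,0,0,0,35],[40,0,0,0,0,0,35],[15,0,0,0,0,0,35],[0,0,0,0,0,0,35],[0,0,0,0,0,0,35]]'
python3 - <<'E'
from h import *
plan([.4237,.2157,.207],-.3735+np.pi/2)
E
```

```text
time: 12.4
position: [0.4245, 0.2148, 0.3136]
tool_rot: [-2.017, 0.384, 2.015]
ft_force: [-0.5, -0.2, -1.1]
grip_width: 0.452
time: 12.9
position: [0.4242, 0.2173, 0.219]
tool_rot: [-2.018, 0.378, 2.019]
ft_force: [0.8, 1.2, -0.9]
grip_width: 0.457
t 12.9 pos [0.4242 0.2173 0.219 ] jaw -1.942 tilt 0.05 F [ 0.8  1.2 -0.9] w 39.8 turn [0.002 0.    0.001] j [-0.01  0.18 -0.55  2.06  0.11  0.94 -2.56]
[12.0, 1.7, -0.1, 0.002, 0.0, 0.001]
```

```bash
python3 -m creep '[[6,1,0,0.002,0,0,35],[4,1,0,0,0,0,35],[0,0,0,0,0,0,35],[0,0,0,0,0,0,35],[0,0,0,0,0,0,35]]'
python3 - <<'E'
from h import *
plan([.4237,.2157,.207],-.3735+np.pi/2)
W=get_image("wrist");cv2.imwrite(f"pics/p5.png",W["img"][:,:,::-1])
E
```

```text
time: 13.4
position: [0.423, 0.2149, 0.209]
tool_rot: [-2.018, 0.381, 2.017]
ft_force: [0.8, -0.3, -1.4]
grip_width: 0.458
t 13.4 pos [0.423  0.2149 0.209 ] jaw -1.944 tilt 0.04 F [ 0.8 -0.3 -1.4] w 39.8 turn [ 0.    -0.001  0.   ] j [-0.01  0.19 -0.55  2.07  0.12  0.92 -2.57]
[2.0, -1.0, -0.4, 0.0, -0.001, 0.0]
```

View pics/p5.png

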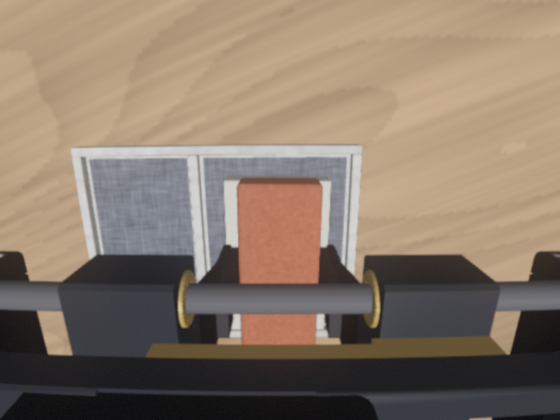

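```bash
python3 -m creep '[[1.5,-1,0,0,0,0,35],[0,0,0,0,0,0,35],[0,0,0,0,0,0,35]]'
python3 - <<'E'
from h import *
plan([.4237,.2157,.207],-.3735+np.pi/2)
E
```

```text
time: 13.75
position: [0.4232, 0.2158, 0.2072]
tool_rot: [-2.017, 0.381, 2.018]
ft_force: [-0.3, 0.1, -1.2]
grip_width: 0.456
t 13.75 pos [0.4232 0.2158 0.2072] jaw -1.944 tilt 0.01 F [-0.3  0.1 -1.2] w 39.7 turn [ 0.  0. -0.] j [-0.01  0.19 -0.55  2.07  0.13  0.91 -2.57]
[0.2, -0.1, -0.5, 0.0, 0.0, -0.0]
```

```bash
python3 -m creep '[[0.5,0,0,0,0,0,35],[0,0,0,0,0,0,50],[0,0,0,0,0,0,50],[0,0,0,0,0,0,50],[0,0,0,0,0,0,50]]'
python3 -m creep '[[-10,0,0,0,0,0,55],[-30,0,0,0,0,0,87],[-45,0,0,0,0,0,87],[-30,0,0,0,0,0,87],[0,0,0,0,0,0,87]]'
python3 - <<'E'
from h import *
import pickle
D={n:get_image(n) for n in("wrist","scene","side")};pickle.dump(D,open("w6.pkl","wb"))
cv2.imwrite(f"pics/p6.png",D["wrist"]["img"][:,:,::-1]);crop(D["wrist"],(245,205),200,150,4,"pics/w12.png")
plan([.631,-.098,.36],np.pi/2+.1); plan([.631,-.098,.36],np.pi/2+.1,half=1)
E
```

```text
time: 14.25
position: [0.4233, 0.2158, 0.2068]
tool_rot: [-2.018, 0.381, 2.017]
ft_force: [-0.6, 0.7, 0.7]
grip_width: 0.565
time: 14.75
position: [0.4246, 0.217, 0.3271]
tool_rot: [-2.024, 0.376, 2.007]
ft_force: [0.2, 1.0, -0.5]
grip_width: 0.908
t 14.9 pos [0.4229 0.2156 0.3215] jaw -1.944 tilt 0.03 F [-1.6 -0.5 -0.2] w 85.1 turn [-0.473  0.    -0.001] j [ 0.03  0.03 -0.56  1.96  0.02  1.15 -2.48]
[-4.8, 27.0, -38.5, -0.059, 0.0, -0.0]
[-4.8, 29.2, -36.9, -0.059, 0.0, -0.0]
[-4.8, 31.4, -35.1, -0.059, 0.0, -0.0]
[-4.8, 33.4, -33.1, -0.059, 0.0, -0.0]
[-4.8, 35.3, -31.1, -0.059, 0.0, -0.0] 

[-4.8, 37.0, -29.0, -0.059, 0.0, -0.0]
[-4.8, 38.7, -26.8, -0.06, 0.0, -0.0]
[-4.8, 40.2, -24.4, -0.059, 0.0, -0.001] 

t 14.9 pos [0.4229 0.2156 0.3215] jaw -1.944 tilt 0.03 F [-1.6 -0.5 -0.2] w 85.1 turn [ 2.668e+00 -1.000e-03 -0.000e+00] j [ 0.03  0.03 -0.56  1.96  0.02  1.15 -2.48]
[-2.0, 11.4, -16.2, 0.14, -0.0, -0.0]
[-2.0, 9.0, -17.6, 0.14, -0.0, -0.0]
[-2.0, 6.4, -18.7, 0.14, -0.0, -0.0]
[-2.0, 3.8, -19.5, 0.141, -0.0, -0.0]
[-2.0, 1.0, -19.8, 0.14, -0.0, -0.0] 

[-2.0, -1.8, -19.7, 0.141, -0.0, 0.0]
[-2.0, -4.5, -19.3, 0.14, -0.0, 0.0]
[-2.0, -7.2, -18.5, 0.141, -0.0, 0.0]
[-2.0, -9.7, -17.3, 0.14, -0.0, 0.0]
[-2.0, -12.0, -15.7, 0.141, -0.0, 0.0] 

[-2.0, -14.1, -13.9, 0.14, -0.0, 0.0]
[-2.0, -15.9, -11.8, 0.141, -0.0, 0.0]
[-2.1, -17.4, -9.5, 0.14, -0.0, 0.0]
[-2.0, -18.6, -6.9, 0.141, -0.0, 0.0]
[-2.1, -19.3, -4.3, 0.14, -0.0, 0.0] 

[-2.0, -19.8, -1.5, 0.141, -0.0, 0.0]
[-2.1, -19.8, 1.3, 0.14, -0.0, 0.0]
[-2.0, -19.4, 4.0, 0.141, -0.0, 0.0]
[-2.1, -18.6, 6.7, 0.14, -0.0, 0.0]
```

View pics/w12.png

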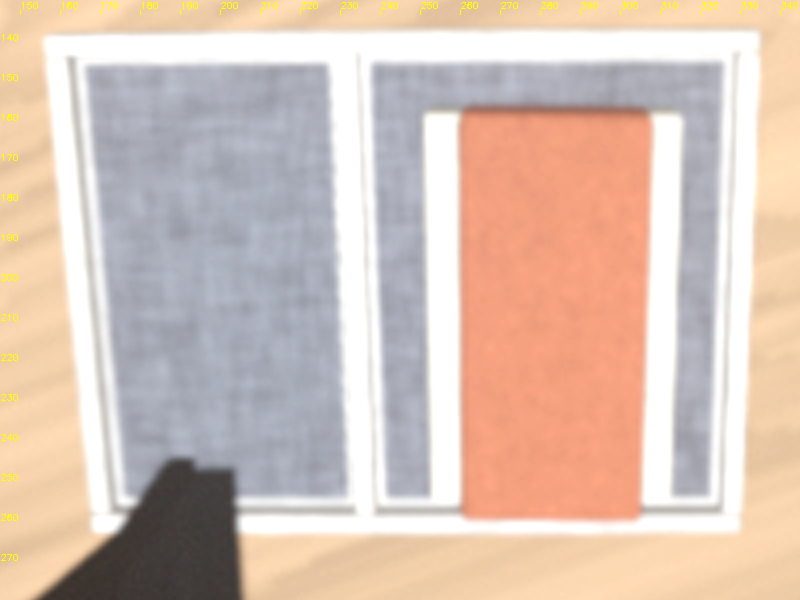

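```bash
python3 - <<'E'
from h import *
import pickle
D=pickle.load(open("w6.pkl","rb"));W=D["wrist"]
S=np.array([(461,112),(654,112),(639,519),(460,519)])/4+[144.6,129.6]
B=np.array([(424,112),(683,112)])/4+[144.6,129.6]
q=fitbox([W],[S],90,40,37,[.422,.216,-.375]);b=fitbox([W],[B],90,56,19,[.422,.216,-.375])
a=b[2];d=q[:2]-b[:2];print("slip off along/across mm",(d@[np.cos(a),np.sin(a)])*1e3,(d@[-np.sin(a),np.cos(a)])*1e3)
E
```

```text
fit [ 0.4237  0.2146 -0.3867] rms 0.64
fit [ 0.4214  0.2155 -0.373 ] rms 0.1
slip off along/across mm 2.503269390156216 0.014883036870312737
```

```bash
python3 -m creep '[[-5,27,-38,-0.06,0,0,75],[-5,29,-37,-0.06,0,0,75],[-5,31,-35,-0.06,0,0,75],[-5,33,-33,-0.06,0,0,75],[-5,35,-31,-0.06,0,0,75]]'
python3 -m creep '[[-5,37,-29,-0.06,0,0,75],[-5,39,-27,-0.06,0,0,75],[-5,40,-24,-0.06,0,0,75],[0,0,0,0,0,0,75],[0,0,0,0,0,0,75]]'
python3 - <<'E'
from h import *
import pickle
plan([.631,-.098,.36],np.pi/2+.1)
W=get_image("wrist");pickle.dump((W,monitor.get_state()),open("w7.pkl","wb"))
cv2.imwrite("pics/p7.png",W["img"][:,:,::-1])
crop(W,(290,200),120,120,5,"pics/w13.png")
E
```

```text
time: 15.4
position: [0.5535, 0.0198, 0.3451]
tool_rot: [-2.182, 0.077, 2.189]
ft_force: [0.2, 1.7, -1.0]
grip_width: 0.862
time: 15.9
position: [0.6316, -0.097, 0.3592]
tool_rot: [2.164, 0.115, -2.173]
ft_force: [-0.3, 1.0, 0.1]
grip_width: 0.863
t 15.9 pos [ 0.6316 -0.097   0.3592] jaw -1.467 tilt 0.25 F [-0.3  1.   0.1] w 75.0 turn [0.004 0.004 0.002] j [ 0.36  0.34 -0.31  1.53  0.11  1.29 -1.43]
[-0.8, 0.9, 0.7, 0.004, 0.004, 0.002]
```

View pics/p7.png

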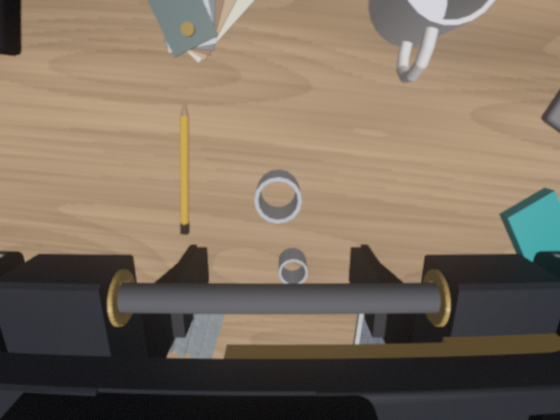

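View pics/w13.png

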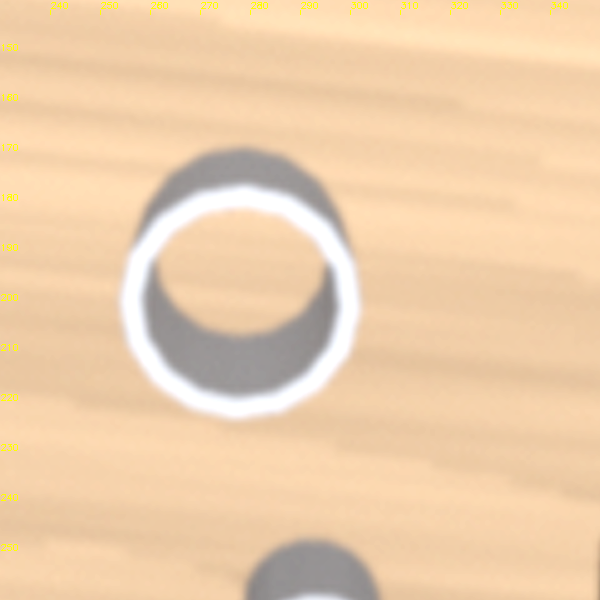

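```bash
python3 - <<'E'
from h import *
import pickle
W,s=pickle.load(open("w7.pkl","rb"))
P=[(277.6,199.8),(230+121/5,199.8),(230+360/5,199.8)]
q=ray(W,P,.045);print(q.round(4),np.linalg.norm(q[1]-q[2]))
plan([*q[0,:2],.200],np.pi/2+.1)
E
```

```text
[[ 0.6313 -0.096   0.045 ]
 [ 0.6291 -0.0749  0.045 ]
 [ 0.6336 -0.1181  0.045 ]] 0.0434205890545188
t 15.95 pos [ 0.6314 -0.0952  0.3596] jaw -1.464 tilt 0.23 F [ 0.1  1.2 -0.3] w 74.9 turn [0.007 0.003 0.002] j [ 0.36  0.34 -0.31  1.53  0.11  1.29 -1.43]
[39.9, 0.3, -0.1, 0.002, 0.001, 0.001]
[39.9, 0.2, -0.1, 0.002, 0.001, 0.0]
[39.9, 0.3, -0.0, 0.001, 0.001, 0.001]
[39.9, 0.2, 0.0, 0.002, 0.0, 0.0]
```

```bash
python3 -m creep '[[40,0,0,0,0,0,75],[40,0,0,0,0,0,75],[40,0,0,0,0,0,75],[36,0,0,0,0,0,75],[0,0,0,0,0,0,75]]' 25
python3 -m creep '[[0,0,0,0,0,0,75],[0,0,0,0,0,0,75]]'
python3 - <<'E'
from h import *
plan([.6313,-.096,.2],np.pi/2+.1)
E
```

```text
time: 16.45
position: [0.6281, -0.0932, 0.1996]
tool_rot: [2.153, 0.123, -2.179]
ft_force: [-0.9, -0.7, -0.8]
grip_width: 0.868
time: 16.65
position: [0.6328, -0.0949, 0.2083]
tool_rot: [2.17, 0.116, -2.162]
ft_force: [0.6, 0.9, 0.6]
grip_width: 0.862
t 16.65 pos [ 0.6328 -0.0949  0.2083] jaw -1.463 tilt 0.22 F [0.6 0.9 0.6] w 75.0 turn [ 0.008 -0.004 -0.001] j [ 0.34  0.47 -0.3   1.67  0.16  1.01 -1.47]
[8.3, 0.9, 1.7, 0.008, -0.004, -0.001]
```

```bash
python3 -m creep '[[7,1,1,0,0,0,75],[0,0,0,0,0,0,38],[0,0,0,0,0,0,38],[0,0,0,0,0,0,38],[0,0,0,0,0,0,38]]' 25
python3 -m creep '[[0,0,0,0,0,0,38],[0,0,0,0,0,0,38],[0,0,0,0,0,0,38]]'
python3 - <<'E'
from h import *
plan([.6313,-.096,.2],np.pi/2+.1)
E
python3 -m creep '[[-30,0,0,0,0,0,38],[-45,0,0,0,0,0,38],[-45,0,0,0,0,0,38],[0,0,0,0,0,0,38]]'
python3 - <<'E'
from h import *
s=monitor.get_state();M=R.from_rotvec(s["tool_rot"]).as_matrix();cur=np.arctan2(M[1,1],M[0,1])
print(cur)
plan([.4512,.2883,.33],-.372-np.pi)
E
```

```text
time: 17.15
position: [0.631, -0.0969, 0.199]
tool_rot: [2.167, 0.116, -2.166]
ft_force: [-0.1, 0.5, -0.9]
grip_width: 0.582
time: 17.45
position: [0.631, -0.0968, 0.1989]
tool_rot: [2.167, 0.116, -2.166]
ft_force: [-0.5, 0.6, 0.5]
grip_width: 0.493
t 17.45 pos [ 0.631  -0.0968  0.1989] jaw -1.464 tilt 0.01 F [-0.5  0.6  0.5] w 42.9 turn [ 0.007 -0.    -0.   ] j [ 0.34  0.48 -0.29  1.68  0.16  1.   -1.47]
[-1.1, -0.8, -0.4, 0.007, -0.0, -0.0] 

time: 17.85
position: [0.6332, -0.0967, 0.3265]
tool_rot: [2.179, 0.113, -2.151]
ft_force: [1.8, 0.2, -0.1]
grip_width: 0.494
-1.4640274991099862
t 17.85 pos [ 0.6332 -0.0967  0.3265] jaw -1.464 tilt 0.74 F [ 1.8  0.2 -0.1] w 43.0 turn [-1.092 -0.009 -0.01 ] j [ 0.36  0.36 -0.31  1.57  0.12  1.21 -1.44]
[-0.7, -44.7, 15.5, -0.121, -0.001, -0.001]
[-0.7, -46.2, 10.0, -0.121, -0.001, -0.001]
[-0.6, -47.1, 4.4, -0.121, -0.001, -0.001]
[-0.6, -47.3, -1.3, -0.121, -0.001, -0.001]
[-0.5, -46.8, -7.0, -0.122, -0.001, -0.001] 

[-0.5, -45.6, -12.7, -0.121, -0.001, -0.001]
[-0.5, -43.8, -18.1, -0.122, -0.001, -0.001]
[-0.5, -41.2, -23.3, -0.121, -0.001, -0.001]
[-0.4, -38.1, -28.1, -0.122, -0.001, -0.002]
```

```bash
python3 -m creep '[[0,-45,15,-0.121,0,0,38],[0,-46,10,-0.121,0,0,38],[0,-47,4,-0.121,0,0,38],[0,-47,-1,-0.121,0,0,38],[0,-47,-7,-0.122,0,0,38]]'
python3 -m creep '[[0,-46,-13,-0.121,0,0,38],[0,-44,-18,-0.122,0,0,38],[0,-41,-23,-0.121,0,0,38],[0,-38,-28,-0.122,0,0,38],[0,0,0,0,0,0,38]]'
python3 -m creep '[[0,0,0,0,0,0,38],[0,0,0,0,0,0,38]]'
python3 - <<'E'
from h import *
plan([.4512,.2883,.22],-.372-np.pi)
W=get_image("wrist")
cv2.imwrite("pics/p8.png",W["img"][:,:,::-1])
E
```

```text
time: 18.35
position: [0.5293, 0.1184, 0.3183]
tool_rot: [1.804, 0.676, -1.804]
ft_force: [0.8, 0.6, 0.4]
grip_width: 0.498
time: 18.85
position: [0.4447, 0.2952, 0.319]
tool_rot: [1.47, 1.023, -1.468]
ft_force: [0.2, -0.5, -0.3]
grip_width: 0.496
time: 19.05
position: [0.4499, 0.2871, 0.3182]
tool_rot: [1.478, 1.008, -1.48]
ft_force: [0.4, 0.3, -1.3]
grip_width: 0.494
t 19.05 pos [0.4499 0.2871 0.3182] jaw -0.374 tilt 0.07 F [ 0.4  0.3 -1.3] w 43.0 turn [-0.002  0.001 -0.   ] j [ 0.02  0.2  -0.7   1.83  0.14  1.17 -1.1 ]
[32.7, 0.3, -0.6, -0.001, 0.0, -0.0]
[32.8, 0.2, -0.5, -0.0, 0.001, -0.0]
[32.7, 0.3, -0.5, -0.001, 0.0, -0.0]
```

View pics/p8.png

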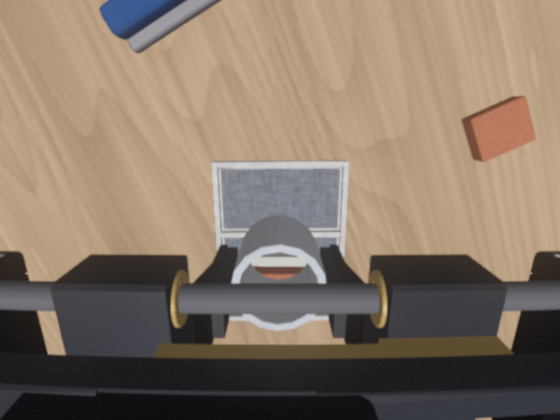

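```bash
python3 -m creep '[[35,0,0,0,0,0,38],[35,0,-1,0,0,0,38],[30,0,-1,0,0,0,38],[0,0,0,0,0,0,38],[0,0,0,0,0,0,38]]'
python3 -m creep '[[0,0,0,0,0,0,38]]'
python3 - <<'E'
from h import *
plan([.4512,.2883,.2025],-.372-np.pi)
W=get_image("wrist")
cv2.imwrite("pics/p9.png",W["img"][:,:,::-1])
E
```

```text
time: 19.6
position: [0.4507, 0.2893, 0.2189]
tool_rot: [1.478, 1.009, -1.48]
ft_force: [0.7, 0.2, 0.1]
grip_width: 0.5
time: 19.7
position: [0.4512, 0.2902, 0.2205]
tool_rot: [1.481, 1.008, -1.476]
ft_force: [0.7, 0.6, -0.1]
grip_width: 0.494
t 19.7 pos [0.4512 0.2902 0.2205] jaw -0.373 tilt 0.16 F [ 0.7  0.6 -0.1] w 43.0 turn [-0.001 -0.002 -0.002] j [-0.03  0.32 -0.67  1.91  0.24  0.98 -1.18]
[18.0, 0.7, 1.8, -0.001, -0.002, -0.002]
```

View pics/p9.png

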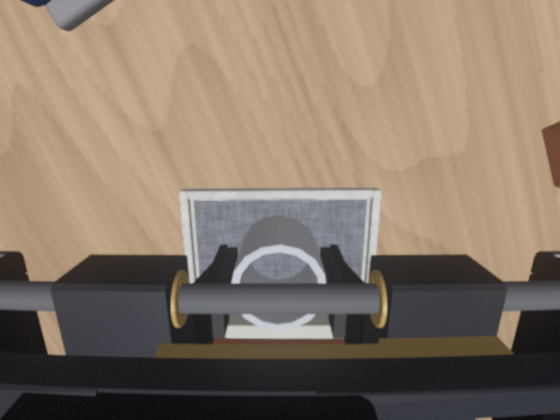

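```bash
python3 -m creep '[[8,1,2,0,0,0,38],[7,0,0,0,0,0,38],[2,0,0,0,0,0,38],[0,0,0,0,0,0,38],[0,0,0,0,0,0,38]]'
python3 -m creep '[[0,0,0,0,0,0,38]]'
python3 - <<'E'
from h import *
plan([.4512,.2883,.2025],-.372-np.pi)
E
```

```text
time: 20.25
position: [0.4503, 0.2876, 0.2018]
tool_rot: [1.477, 1.009, -1.478]
ft_force: [-0.1, -2.5, 3.6]
grip_width: 0.493
time: 20.35
position: [0.4503, 0.2876, 0.2018]
tool_rot: [1.477, 1.009, -1.478]
ft_force: [-2.5, -2.4, 3.9]
grip_width: 0.498
t 20.35 pos [0.4503 0.2876 0.2018] jaw -0.372 tilt 0.06 F [-2.5 -2.4  3.9] w 43.3 turn [-0.     0.001 -0.   ] j [-0.03  0.35 -0.66  1.93  0.26  0.95 -1.2 ]
[-0.7, 0.6, -1.0, -0.0, 0.001, -0.0]
```

Light contact, seated. Release and rise.

```bash
python3 -m creep '[[0,0,0,0,0,0,60],[0,0,0,0,0,0,60],[0,0,0,0,0,0,60],[0,0,0,0,0,0,60]]'
python3 -m creep '[[-10,0,0,0,0,0,65],[-40,0,0,0,0,0,75],[-45,0,0,0,0,0,75],[-45,0,0,0,0,0,75],[0,0,0,0,0,0,75]]'
python3 - <<'E'
from h import *
W=get_image("wrist")
cv2.imwrite("pics/p10.png",W["img"][:,:,::-1])
r=(.4702,-.0161,-.2114)
plan([*r[:2],.36],r[2]+np.pi/2); plan([*r[:2],.36],r[2]+np.pi/2,half=-1)
E
```

```text
time: 20.75
position: [0.4502, 0.288, 0.2016]
tool_rot: [1.478, 1.01, -1.478]
ft_force: [0.9, 0.8, -0.3]
grip_width: 0.675
time: 21.25
position: [0.4517, 0.2899, 0.349]
tool_rot: [1.488, 1.008, -1.466]
ft_force: [0.8, 0.8, -0.2]
grip_width: 0.861
t 21.3 pos [0.4511 0.289  0.3458] jaw -0.372 tilt 0.45 F [-0.8  0.5 -0. ] w 74.6 turn [ 1.41e+00 -8.00e-03 -1.00e-03] j [ 0.04  0.17 -0.72  1.8   0.12  1.21 -1.09]
[-1.5, 12.9, 27.7, 0.141, -0.001, -0.0]
[-1.5, 16.6, 25.6, 0.141, -0.001, -0.0]
[-1.4, 20.1, 23.0, 0.141, -0.001, -0.0]
[-1.4, 23.1, 20.0, 0.141, -0.001, -0.0]
[-1.4, 25.7, 16.6, 0.141, -0.001, -0.0] 

[-1.4, 27.8, 12.8, 0.141, -0.001, -0.0]
[-1.4, 29.3, 8.7, 0.141, -0.001, -0.0]
[-1.4, 30.2, 4.5, 0.141, -0.001, -0.0]
[-1.3, 30.6, 0.3, 0.141, -0.001, -0.001]
[-1.4, 30.3, -4.1, 0.141, -0.0, -0.001] 

t 21.3 pos [0.4511 0.289  0.3458] jaw -0.372 tilt 0.45 F [-0.8  0.5 -0. ] w 74.6 turn [-1.731e+00  1.000e-03 -9.000e-03] j [ 0.04  0.17 -0.72  1.8   0.12  1.21 -1.09]
[-1.2, 10.7, 23.1, -0.144, 0.0, -0.001]
[-1.3, 7.3, 24.4, -0.144, 0.0, -0.001]
[-1.3, 3.7, 25.2, -0.144, 0.0, -0.001]
[-1.3, 0.1, 25.5, -0.144, 0.0, -0.001]
[-1.2, -3.6, 25.2, -0.144, -0.0, -0.001] 

[-1.2, -7.2, 24.4, -0.144, -0.0, -0.001]
[-1.2, -10.6, 23.2, -0.145, -0.0, -0.0]
[-1.3, -13.8, 21.4, -0.144, -0.0, -0.001]
[-1.2, -16.8, 19.2, -0.145, -0.0, -0.001]
[-1.2, -19.3, 16.6, -0.144, -0.0, -0.0] 

[-1.2, -21.5, 13.6, -0.145, -0.0, -0.001]
[-1.3, -23.3, 10.3, -0.144, -0.0, -0.0]
```

View pics/p10.png

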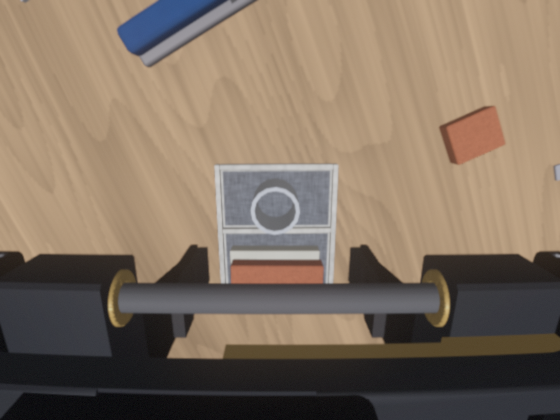

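```bash
python3 -m creep '[[-1,13,28,0.141,0,0,80],[-1,17,26,0.141,0,0,80],[-1,20,23,0.141,0,0,80],[-1,23,20,0.141,0,0,80],[-1,26,17,0.141,0,0,80]]'
python3 -m creep '[[-1,28,13,0.141,0,0,80],[-1,29,9,0.141,0,0,80],[-1,30,5,0.141,0,0,80],[-1,31,0,0.141,0,0,80],[-1,30,-4,0.141,0,0,80]]'
python3 -m creep '[[0,0,0,0,0,0,80],[0,0,0,0,0,0,80],[0,0,0,0,0,0,80]]'
python3 - <<'E'
from h import *
import pickle
W=get_image("wrist");pickle.dump((W,monitor.get_state()),open("w8.pkl","wb"))
cv2.imwrite("pics/p11.png",W["img"][:,:,::-1])
r=(.4702,-.0161,-.2114)
plan([*r[:2],.36],r[2]+np.pi/2)
crop(W,(280,195),120,120,5,"pics/w14.png",[proj(W,boxlines(*r,.09,.056,0,.02)[1])])
E
```

```text
time: 21.8
position: [0.4591, 0.1329, 0.3457]
tool_rot: [1.947, 0.485, -1.95]
ft_force: [0.5, 0.4, -0.5]
grip_width: 0.919
time: 22.3
position: [0.468, -0.0197, 0.3507]
tool_rot: [-2.105, 0.23, 2.109]
ft_force: [1.1, -0.8, -0.1]
grip_width: 0.916
time: 22.6
position: [0.4684, -0.0173, 0.3511]
tool_rot: [-2.11, 0.221, 2.112]
ft_force: [0.5, 1.2, 0.8]
grip_width: 0.921
t 22.65 pos [ 0.4684 -0.0172  0.3513] jaw -1.779 tilt 0.06 F [ 0.3 -0.2  0.3] w 79.9 turn [0.003 0.001 0.   ] j [ 0.38 -0.01 -0.39  1.94 -0.01  1.21 -1.79]
[-8.7, -1.4, -1.5, 0.003, 0.001, 0.0]
```

View pics/p11.png

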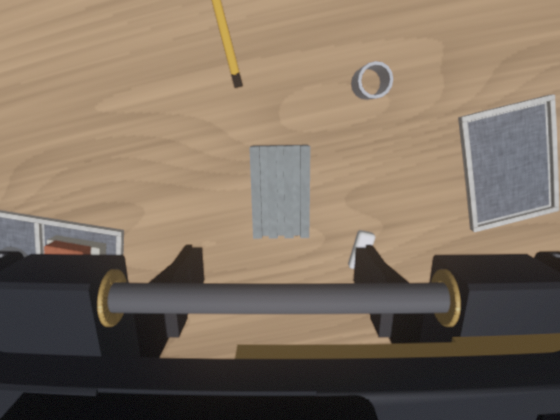

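View pics/w14.png

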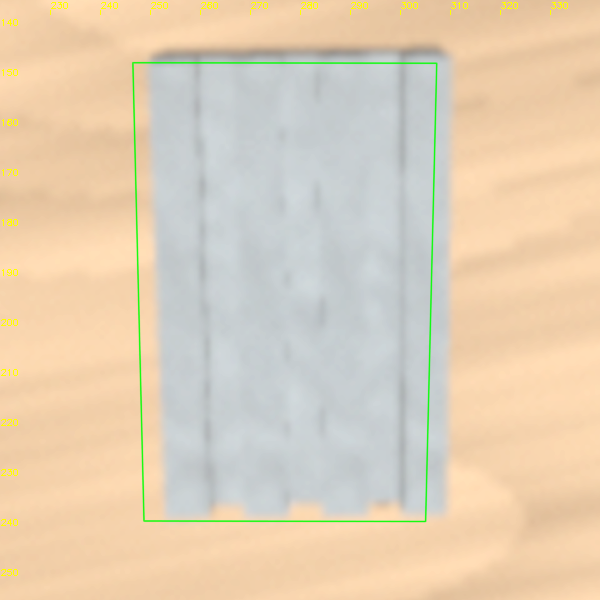

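```bash
python3 - <<'E'
from h import *
import pickle
W,s=pickle.load(open("w8.pkl","rb"))
P=np.array([(150,57),(452,56),(446,515),(165,515)])/5+[219.6,134.6]
q=fitbox([W],[P],90,56,20,[.47,-.018,-.21])
plan([*q[:2],.191],q[2]+np.pi/2)
E
```

```text
fit [ 0.4706 -0.0199 -0.2011] rms 0.2
t 22.65 pos [ 0.4684 -0.0172  0.3513] jaw -1.779 tilt 0.06 F [ 0.3 -0.2  0.3] w 79.9 turn [-0.007  0.001  0.   ] j [ 0.38 -0.01 -0.39  1.94 -0.01  1.21 -1.79]
[40.1, 0.6, -0.7, -0.002, 0.0, 0.0]
[40.1, 0.5, -0.7, -0.002, 0.0, 0.0]
[40.0, 0.6, -0.7, -0.002, 0.0, 0.0]
[40.1, 0.6, -0.7, -0.001, 0.001, 0.0]
```

```bash
python3 -m creep '[[40,1,-1,-0.005,0,0,80],[40,1,-1,-0.003,0,0,80],[40,0,-1,0,0,0,80],[32,0,0,0,0,0,80],[0,0,0,0,0,0,80]]' 40
python3 -m creep '[[0,0,0,0,0,0,80],[0,0,0,0,0,0,80]]'
python3 - <<'E'
from h import *
plan([.4706,-.0199,.191],-.201+np.pi/2)
E
```

```text
time: 23.15
position: [0.4685, -0.0198, 0.1957]
tool_rot: [-2.106, 0.212, 2.126]
ft_force: [-0.6, 0.4, -0.5]
grip_width: 0.919
time: 23.35
position: [0.4723, -0.0205, 0.2017]
tool_rot: [-2.119, 0.215, 2.111]
ft_force: [0.4, 0.2, -0.4]
grip_width: 0.917
t 23.35 pos [ 0.4723 -0.0205  0.2017] jaw -1.773 tilt 0.19 F [ 0.4  0.2 -0.4] w 79.8 turn [-0.001 -0.003  0.   ] j [ 0.36  0.18 -0.39  2.08  0.09  0.89 -1.86]
[10.7, -0.3, 1.8, -0.001, -0.003, 0.0]
```

```bash
python3 -m creep '[[9,0,2,0,0,0,80],[0,0,0,0,0,0,80],[0,0,0,0,0,0,80]]'
python3 - <<'E'
from h import *
plan([.4706,-.0199,.191],-.201+np.pi/2)
E
python3 -m creep '[[0,0,0,0,0,0,50],[0,0,0,0,0,0,50],[0,0,0,0,0,0,50],[0,0,0,0,0,0,50],[0,0,0,0,0,0,50]]' 40
python3 -m creep '[[0,0,0,0,0,0,50],[0,0,0,0,0,0,50]]' 40
python3 - <<'E'
from h import *
plan([.4706,-.0199,.191],-.201+np.pi/2)
E
```

```text
time: 23.65
position: [0.4692, -0.0206, 0.1911]
tool_rot: [-2.115, 0.216, 2.114]
ft_force: [-0.6, -0.7, 0.9]
grip_width: 0.916
t 23.65 pos [ 0.4692 -0.0206  0.1911] jaw -1.774 tilt 0.03 F [-0.6 -0.7  0.9] w 79.7 turn [-0.002 -0.    -0.   ] j [ 0.35  0.19 -0.39  2.1   0.09  0.87 -1.87]
[0.1, -1.0, -1.2, -0.002, -0.0, -0.0] 

time: 24.15
position: [0.4693, -0.0206, 0.1908]
tool_rot: [-2.115, 0.216, 2.114]
ft_force: [-0.7, 0.3, 1.0]
grip_width: 0.639
time: 24.35
position: [0.4693, -0.0206, 0.1908]
tool_rot: [-2.115, 0.216, 2.114]
ft_force: [0.1, 0.0, 1.5]
grip_width: 0.639
t 24.35 pos [ 0.4693 -0.0206  0.1908] jaw -1.774 tilt 0.01 F [0.1 0.  1.5] w 55.6 turn [-0.002 -0.    -0.   ] j [ 0.35  0.19 -0.39  2.1   0.09  0.87 -1.87]
[-0.2, -0.9, -1.2, -0.002, -0.0, -0.0]
```

```bash
python3 -m creep '[[-30,0,0,0,0,0,50],[-45,0,0,0,0,0,50],[-35,0,0,0,0,0,50],[0,0,0,0,0,0,50]]'
python3 - <<'E'
from h import *
plan([.448,-.249,.3],.04+np.pi/2)
E
```

```text
time: 24.75
position: [0.4712, -0.0205, 0.3057]
tool_rot: [-2.125, 0.216, 2.104]
ft_force: [1.2, -0.2, -0.5]
grip_width: 0.64
t 24.75 pos [ 0.4712 -0.0205  0.3057] jaw -1.774 tilt 0.56 F [ 1.2 -0.2 -0.5] w 55.7 turn [-0.243 -0.01  -0.001] j [ 0.38  0.03 -0.4   1.99  0.02  1.11 -1.8 ]
[1.2, 45.7, -4.7, -0.049, -0.002, -0.0]
[1.1, 45.9, -2.4, -0.049, -0.002, -0.0]
[1.2, 45.9, -0.2, -0.048, -0.002, -0.0]
[1.1, 45.9, 2.0, -0.049, -0.002, -0.0]
[1.2, 45.7, 4.3, -0.048, -0.002, -0.001]
```

```bash
python3 -m creep '[[0,46,-5,-0.049,0,0,50],[0,46,-2,-0.049,0,0,50],[0,46,0,-0.048,0,0,50],[0,46,2,-0.049,0,0,50],[0,46,4,-0.048,0,0,50]]'
python3 -m creep '[[0,0,0,0,0,0,50],[0,0,0,0,0,0,50],[0,0,0,0,0,0,50]]'
python3 - <<'E'
from h import *
import pickle
plan([.448,-.249,.3],.04+np.pi/2)
W=get_image("wrist");pickle.dump((W,monitor.get_state()),open("w9.pkl","wb"))
cv2.imwrite("pics/p12.png",W["img"][:,:,::-1])
crop(W,(280,200),180,140,4,"pics/w15.png",[proj(W,boxlines(.4478,-.249,.0404,.12,.094,0,.009)[1])])
E
```

```text
time: 25.25
position: [0.445, -0.2515, 0.2998]
tool_rot: [2.199, 0.046, -2.202]
ft_force: [2.3, 0.8, -0.3]
grip_width: 0.632
time: 25.55
position: [0.446, -0.2486, 0.3]
tool_rot: [2.2, 0.047, -2.202]
ft_force: [-0.0, -0.1, -0.7]
grip_width: 0.638
t 25.55 pos [ 0.446  -0.2486  0.3   ] jaw -1.53 tilt 0.1 F [-0.  -0.1 -0.7] w 55.5 turn [0.001 0.001 0.001] j [ 0.63  0.12 -0.18  1.92  0.02  1.11 -1.09]
[-0.0, 0.4, -2.0, 0.001, 0.001, 0.001]
```

View pics/w15.png

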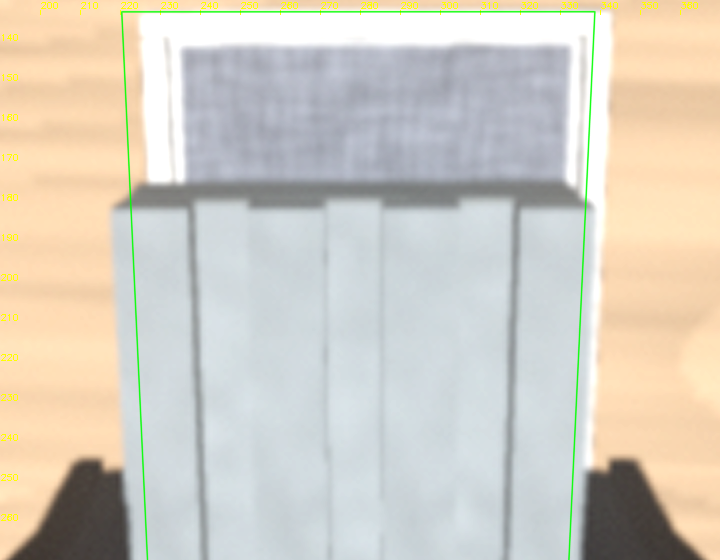

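View pics/p12.png

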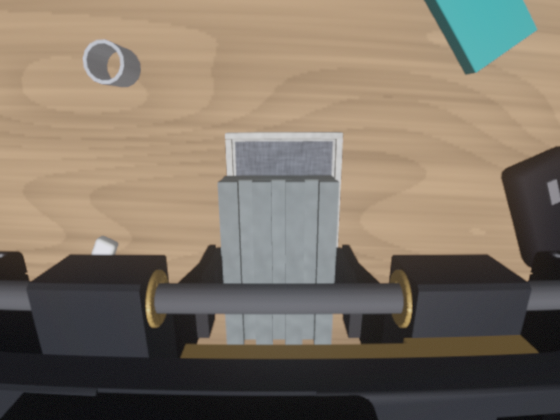

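```bash
python3 - <<'E'
from h import *
import pickle
W,s=pickle.load(open("w9.pkl","rb"))
q=fitbox([W],[np.array([(141,13),(610,12)])/4+[189.6,129.6]],120,94,9,[.448,-.251,.04])
p=s["position"];z=p[2]-.191+.02
S=ray(W,np.array([(113,206),(596,206)])/4+[189.6,129.6],z);print(S,np.linalg.norm(S[0]-S[1]))
d=S[1]-S[0];m=S.mean(0)[:2]; n=np.array([-d[1],d[0]])/np.hypot(*d[:2]); c=m-.045*n
off=c-p[:2];print("yaw",np.arctan2(n[1],n[0]),"off",off)
t=q[:2]-off
plan([*t,.22],q[2]+np.pi/2)
E
```

```text
fit [ 0.4477 -0.2526  0.0427] rms 0.35
[[ 0.49060269 -0.21913026  0.12917877]
 [ 0.49285061 -0.27456566  0.12917877]] 0.0554809585613377
yaw 0.04052821320487295 off [ 0.00058018 -0.00033732]
t 25.6 pos [ 0.4462 -0.2483  0.3002] jaw -1.529 tilt 0.07 F [-0.5  0.5 -1.1] w 55.1 turn [-0.001  0.001  0.001] j [ 0.63  0.11 -0.18  1.92  0.02  1.11 -1.09]
[40.1, 2.0, -0.4, -0.0, 0.0, 0.0]
[40.1, 2.1, -0.5, -0.001, 0.001, 0.001]
```

```bash
python3 -m creep '[[40,2,0,0,0,0,50],[40,2,-1,0,0,0,50],[15,0,0,0,0,0,50],[0,0,0,0,0,0,50],[0,0,0,0,0,0,50]]'
python3 - <<'E'
from h import *
plan([.447,-.252,.194],.042+np.pi/2)
E
```

```text
time: 26.1
position: [0.4477, -0.2529, 0.2062]
tool_rot: [2.201, 0.046, -2.2]
ft_force: [-0.0, -1.0, -0.4]
grip_width: 0.638
t 26.1 pos [ 0.4477 -0.2529  0.2062] jaw -1.529 tilt 0.03 F [-0.  -1.  -0.4] w 55.5 turn [-0. -0.  0.] j [ 0.62  0.24 -0.18  1.99  0.05  0.92 -1.11]
[12.2, -0.9, 0.7, -0.0, -0.0, 0.0]
```

```bash
python3 -m creep '[[6,0,1,0,0,0,50],[5,0,0,0,0,0,50],[0,0,0,0,0,0,50],[0,0,0,0,0,0,50]]'
python3 - <<'E'
from h import *
plan([.447,-.252,.194],.042+np.pi/2)
E
```

```text
time: 26.5
position: [0.4461, -0.254, 0.195]
tool_rot: [2.202, 0.043, -2.201]
ft_force: [-0.1, 0.7, -1.4]
grip_width: 0.64
t 26.5 pos [ 0.4461 -0.254   0.195 ] jaw -1.531 tilt 0.02 F [-0.1  0.7 -1.4] w 55.7 turn [-0.002 -0.    -0.   ] j [ 0.63  0.25 -0.18  2.    0.06  0.9  -1.11]
[1.0, -2.0, -1.0, -0.002, -0.0, -0.0]
```

```bash
python3 -m creep '[[1,-1,-1,0,0,0,50],[0,0,0,0,0,0,50],[0,0,0,0,0,0,66],[0,0,0,0,0,0,66],[0,0,0,0,0,0,66]]'
python3 -m creep '[[-10,0,0,0,0,0,66],[-40,0,0,0,0,0,80],[-45,0,0,0,0,0,80],[-40,0,0,0,0,0,80],[0,0,0,0,0,0,80]]'
python3 -m creep '[[0,0,0,0,0,0,80],[0,0,0,0,0,0,80]]'
python3 - <<'E'
from h import *
import pickle
W=get_image("wrist");pickle.dump((W,monitor.get_state()),open("w10.pkl","wb"))
cv2.imwrite("pics/p13.png",W["img"][:,:,::-1])
crop(W,(280,200),150,140,4,"pics/w16.png")
plan([.6505,.2805,.36],.07+np.pi/2)
E
```

```text
time: 27.0
position: [0.4471, -0.253, 0.1939]
tool_rot: [2.201, 0.044, -2.201]
ft_force: [-0.6, 0.5, -0.4]
grip_width: 0.745
time: 27.5
position: [0.449, -0.2538, 0.336]
tool_rot: [2.21, 0.037, -2.186]
ft_force: [0.6, -0.7, -0.3]
grip_width: 0.905
time: 27.7
position: [0.4465, -0.2527, 0.328]
tool_rot: [2.2, 0.045, -2.203]
ft_force: [-0.6, 0.3, -0.4]
grip_width: 0.916
t 27.75 pos [ 0.4464 -0.2526  0.3275] jaw -1.531 tilt 0.15 F [ 0.9 -0.4  0.2] w 80.0 turn [-0.03   0.002  0.001] j [ 0.64  0.09 -0.18  1.88  0.02  1.17 -1.08]
[-2.7, -43.7, -18.8, -0.003, 0.0, 0.0]
[-2.7, -43.7, -18.9, -0.002, 0.0, 0.0]
[-2.7, -43.6, -19.0, -0.003, 0.0, 0.0]
[-2.7, -43.6, -19.1, -0.002, 0.0, 0.0]
[-2.7, -43.5, -19.2, -0.003, 0.0, 0.0] 

[-2.7, -43.5, -19.3, -0.002, 0.0, 0.0]
[-2.7, -43.4, -19.4, -0.003, 0.0, 0.0]
[-2.7, -43.4, -19.5, -0.002, 0.0, 0.0]
[-2.7, -43.3, -19.6, -0.003, 0.001, 0.0]
[-2.7, -43.3, -19.8, -0.002, 0.0, 0.0] 

[-2.6, -43.2, -19.8, -0.003, 0.001, 0.001]
[-2.7, -43.2, -20.0, -0.002, 0.0, 0.0]
```

View pics/w16.png

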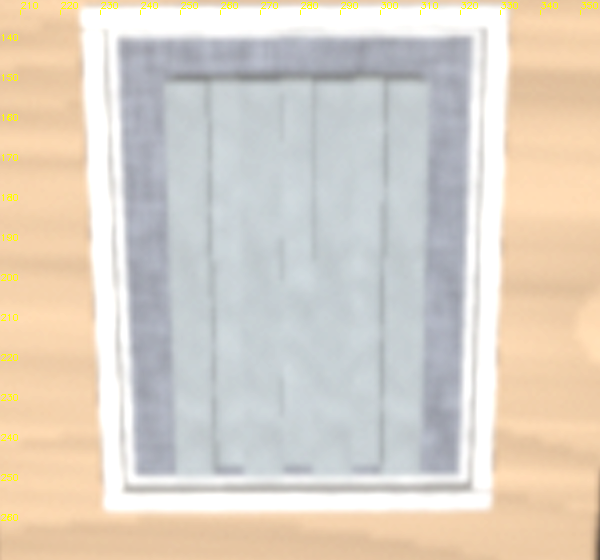

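```bash
python3 - <<'E'
from h import *
import pickle
W,s=pickle.load(open("w10.pkl","rb"))
fitbox([W],[np.array([(166,79),(428,79),(420,474),(176,474)])/4+[204.6,129.6]],90,56,23,[.448,-.251,.04])
fitbox([W],[np.array([(82,9),(508,8),(492,510),(105,510)])/4+[204.6,129.6]],120,94,9,[.448,-.251,.04])
E
python3 -m creep '[[-3,-44,-19,-0.003,0,0,80],[-3,-44,-19,-0.002,0,0,80],[-3,-44,-19,-0.003,0,0,80],[-3,-44,-19,-0.002,0,0,80],[-3,-44,-19,-0.003,0,0,80]]'
python3 -m creep '[[-3,-43,-19,-0.003,0,0,80],[-3,-43,-19,-0.002,0,0,80],[-3,-43,-20,-0.003,0,0,80],[-3,-43,-20,-0.002,0,0,80],[-3,-43,-20,-0.003,0,0,80]]'
python3 -m creep '[[-3,-43,-20,-0.003,0,0,80],[-3,-43,-20,-0.002,0,0,80],[0,0,0,0,0,0,80],[0,0,0,0,0,0,80],[0,0,0,0,0,0,80]]'
python3 - <<'E'
from h import *
import pickle
W=get_image("wrist");pickle.dump((W,monitor.get_state()),open("w11.pkl","wb"))
crop(W,(280,190),120,120,5,"pics/w17.png")
plan([.6505,.2805,.36],.07+np.pi/2)
E
```

```text
fit [ 0.4485 -0.2531  0.041 ] rms 0.22
fit [ 0.4478 -0.253   0.0439] rms 0.46
time: 28.25
position: [0.5319, -0.0271, 0.3424]
tool_rot: [2.192, 0.058, -2.198]
ft_force: [0.4, -0.8, -0.3]
grip_width: 0.917
time: 28.75
position: [0.6176, 0.193, 0.357]
tool_rot: [2.185, 0.071, -2.191]
ft_force: [1.2, -0.5, 0.0]
grip_width: 0.915
time: 29.25
position: [0.6516, 0.2786, 0.3632]
tool_rot: [2.183, 0.074, -2.187]
ft_force: [0.3, -0.7, 0.5]
grip_width: 0.918
t 29.3 pos [0.6518 0.278  0.3638] jaw -1.502 tilt 0.13 F [-0.  -0.1 -0.2] w 80.1 turn [-0.001  0.001 -0.002] j [-0.09  0.51 -0.51  1.32  0.25  1.37 -2.1 ]
[3.8, -2.6, 1.1, -0.001, 0.001, -0.002]
```

View pics/w17.png

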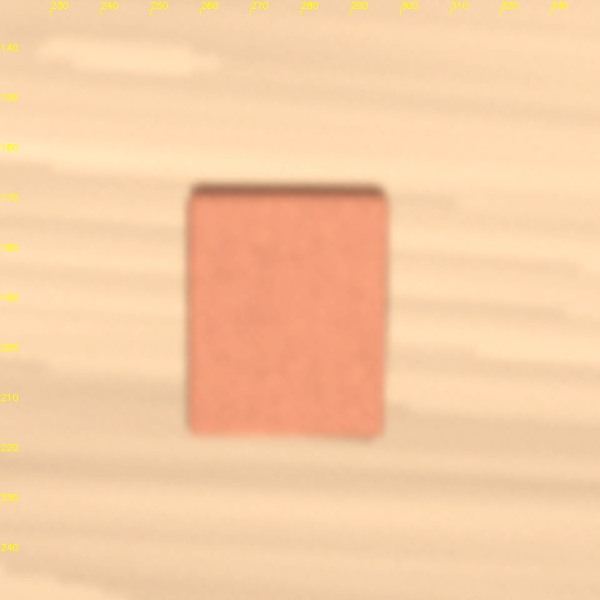

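```bash
python3 - <<'E'
from h import *
import pickle
W,s=pickle.load(open("w11.pkl","rb"))
q=fitbox([W],[np.array([(187,194),(389,194),(384,437),(187,435)])/5+[219.6,129.6]],50,40,18,[.6505,.2805,.07])
plan([*q[:2],.188],q[2]+np.pi/2)
E
```

```text
fit [0.651  0.2791 0.0596] rms 0.22
t 29.3 pos [0.6518 0.278  0.3638] jaw -1.502 tilt 0.13 F [-0.  -0.1 -0.2] w 80.1 turn [ 0.009  0.001 -0.002] j [-0.09  0.51 -0.51  1.32  0.25  1.37 -2.1 ]
[43.9, -0.4, 0.1, 0.002, 0.0, -0.0]
[44.0, -0.3, 0.1, 0.002, 0.0, -0.001]
[43.9, -0.3, 0.1, 0.003, 0.001, -0.0]
[44.0, -0.3, 0.2, 0.002, 0.0, -0.001]
```

```bash
python3 -m creep '[[44,-1,0,0.005,0,0,70],[44,0,0,0.004,0,0,70],[44,0,0,0,0,0,70],[38,0,0,0,0,0,70],[0,0,0,0,0,0,70]]' 40
python3 -m creep '[[0,0,0,0,0,0,70],[0,0,0,0,0,0,70]]'
python3 - <<'E'
from h import *
plan([.651,.2791,.188],.06+np.pi/2)
E
```

```text
time: 29.8
position: [0.6492, 0.2772, 0.1882]
tool_rot: [2.177, 0.059, -2.2]
ft_force: [0.2, -0.9, -1.4]
grip_width: 0.804
time: 30.0
position: [0.6527, 0.2809, 0.1981]
tool_rot: [2.196, 0.068, -2.186]
ft_force: [-0.5, -0.1, 0.5]
grip_width: 0.806
t 30.0 pos [0.6527 0.2809 0.1981] jaw -1.51 tilt 0.28 F [-0.5 -0.1  0.5] w 70.1 turn [ 0.001 -0.005  0.001] j [-0.11  0.65 -0.47  1.47  0.31  1.09 -2.15]
[10.1, 1.7, 1.9, 0.001, -0.005, 0.001]
```

```bash
python3 -m creep '[[9,1,2,0,0,0,70],[0,0,0,0,0,0,70],[0,0,0,0,0,0,70]]'
python3 - <<'E'
from h import *
plan([.651,.2791,.188],.06+np.pi/2)
E
```

```text
time: 30.3
position: [0.6495, 0.2798, 0.1862]
tool_rot: [2.191, 0.068, -2.189]
ft_force: [-0.4, 0.2, 0.1]
grip_width: 0.806
t 30.3 pos [0.6495 0.2798 0.1862] jaw -1.509 tilt 0.03 F [-0.4  0.2  0.1] w 70.2 turn [ 0.002 -0.001 -0.   ] j [-0.11  0.66 -0.47  1.49  0.32  1.07 -2.16]
[-1.8, 0.8, -1.5, 0.002, -0.001, -0.0]
```

```bash
python3 -m creep '[[-1,0,-1,0,0,0,70],[0,0,0,0,0,0,35],[0,0,0,0,0,0,35],[0,0,0,0,0,0,35],[0,0,0,0,0,0,35]]' 40
python3 -m creep '[[0,0,0,0,0,0,35],[0,0,0,0,0,0,35],[0,0,0,0,0,0,35]]'
python3 - <<'E'
from h import *
plan([.651,.2791,.188],.06+np.pi/2)
E
python3 -m creep '[[-30,0,0,0,0,0,35],[-45,0,0,0,0,0,35],[-45,0,0,0,0,0,35],[0,0,0,0,0,0,35]]'
python3 - <<'E'
from h import *
plan([.4485,-.2531,.313],.042+np.pi/2)
E
```

```text
time: 30.8
position: [0.6505, 0.2799, 0.1866]
tool_rot: [2.19, 0.068, -2.19]
ft_force: [0.2, -0.1, 0.5]
grip_width: 0.529
time: 31.1
position: [0.6505, 0.2799, 0.1866]
tool_rot: [2.19, 0.068, -2.19]
ft_force: [0.9, -0.8, -0.5]
grip_width: 0.455
t 31.1 pos [0.6505 0.2799 0.1866] jaw -1.509 tilt 0.01 F [ 0.9 -0.8 -0.5] w 39.6 turn [ 0.002  0.    -0.   ] j [-0.11  0.66 -0.47  1.49  0.32  1.08 -2.16]
[-1.4, 0.8, -0.5, 0.002, 0.0, -0.0] 

time: 31.5
position: [0.6522, 0.2815, 0.3152]
tool_rot: [2.206, 0.073, -2.179]
ft_force: [0.5, -0.1, -0.5]
grip_width: 0.457
t 31.5 pos [0.6522 0.2815 0.3152] jaw -1.509 tilt 0.76 F [ 0.5 -0.1 -0.5] w 39.7 turn [ 0.02  -0.012  0.005] j [-0.09  0.54 -0.5   1.38  0.26  1.27 -2.12]
[-0.3, 43.4, 19.7, 0.002, -0.001, 0.0]
[-0.2, 43.5, 19.6, 0.002, -0.001, 0.0]
[-0.2, 43.5, 19.5, 0.002, -0.001, 0.0]
[-0.2, 43.5, 19.4, 0.002, -0.001, 0.001]
[-0.2, 43.6, 19.4, 0.001, -0.001, 0.0] 

[-0.1, 43.6, 19.3, 0.002, -0.001, 0.001]
[-0.1, 43.6, 19.2, 0.001, -0.001, 0.0]
[-0.0, 43.6, 19.2, 0.002, -0.001, 0.001]
[0.0, 43.7, 19.1, 0.001, -0.001, 0.0]
[0.0, 43.7, 19.0, 0.002, -0.001, 0.001] 

[0.1, 43.8, 19.0, 0.001, -0.001, 0.0]
[0.1, 43.7, 18.9, 0.002, -0.001, 0.001]
```

```bash
python3 -m creep '[[0,43,20,0.002,0,0,35],[0,43,20,0.002,0,0,35],[0,44,19,0.002,0,0,35],[0,44,19,0.002,0,0,35],[0,44,19,0.002,0,0,35]]'
python3 -m creep '[[0,44,19,0.002,0,0,35],[0,44,19,0.001,0,0,35],[0,44,19,0.002,0,0,35],[0,44,19,0.001,0,0,35],[0,44,19,0.002,0,0,35]]'
python3 -m creep '[[0,43,19,0.001,0,0,35],[0,43,19,0.002,0,0,35],[0,0,0,0,0,0,35],[0,0,0,0,0,0,35],[0,0,0,0,0,0,35]]'
python3 - <<'E'
from h import *
import pickle
W=get_image("wrist");pickle.dump((W,monitor.get_state()),open("w12.pkl","wb"))
crop(W,(280,200),150,140,4,"pics/w18.png")
plan([.4485,-.2531,.25],.042+np.pi/2)
E
```

```text
time: 32.0
position: [0.5652, 0.0549, 0.3063]
tool_rot: [2.195, 0.056, -2.195]
ft_force: [0.5, -0.8, -0.4]
grip_width: 0.454
time: 32.5
position: [0.4809, -0.1693, 0.3067]
tool_rot: [2.199, 0.048, -2.198]
ft_force: [0.9, -1.0, -0.8]
grip_width: 0.454
time: 33.0
position: [0.4483, -0.2539, 0.3065]
tool_rot: [2.2, 0.048, -2.2]
ft_force: [0.5, 0.1, -1.5]
grip_width: 0.454
t 33.05 pos [ 0.4485 -0.2536  0.3066] jaw -1.527 tilt 0.03 F [0.6 0.4 0. ] w 39.6 turn [ 0.002 -0.     0.001] j [ 0.69  0.12 -0.24  1.9   0.03  1.13 -1.09]
[28.3, -0.2, -0.0, 0.001, -0.0, 0.0]
[28.3, -0.3, -0.0, 0.001, -0.0, 0.001]
```

View pics/w18.png

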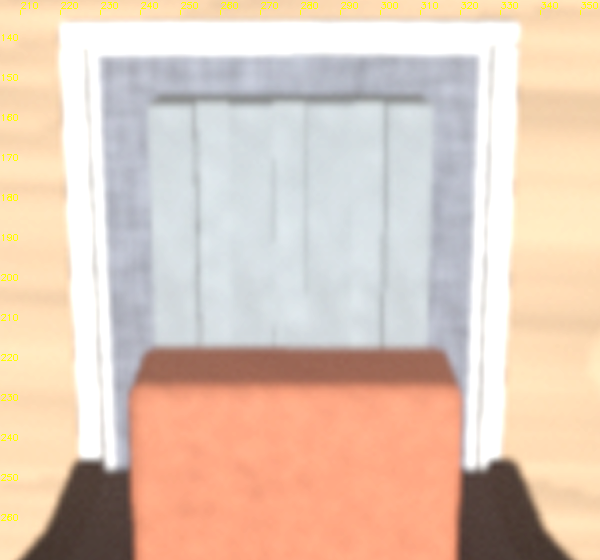

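```bash
python3 - <<'E'
from h import *
import pickle
W,s=pickle.load(open("w12.pkl","rb"))
b=fitbox([W],[np.array([(149,101),(433,102)])/4+[204.6,129.6]],90,56,23,[.448,-.251,.04])
p=s["position"];z=p[2]-.1866+.018
S=ray(W,np.array([(130,385),(461,384)])/4+[204.6,129.6],z);print(S,np.linalg.norm(S[0]-S[1]))
d=S[1]-S[0];m=S.mean(0)[:2]; n=np.array([-d[1],d[0]])/np.hypot(*d[:2]); c=m-.025*n
off=c-p[:2];print("yaw",np.arctan2(n[1],n[0]),"off",off)
t=np.mean([b[:2],[.4485,-.2531]],0)-off;print(t)
plan([*t,.22],.041+np.pi/2)
E
```

```text
fit [ 0.4484 -0.253   0.0382] rms 0.1
[[ 0.47252751 -0.23373879  0.1379908 ]
 [ 0.47428874 -0.27257903  0.1379908 ]] 0.0388801552675934
yaw 0.04531455092700615 off [-7.80528710e-05 -6.78351642e-04]
[ 0.44851251 -0.25237497]
t 33.05 pos [ 0.4485 -0.2536  0.3066] jaw -1.527 tilt 0.03 F [0.6 0.4 0. ] w 39.6 turn [ 0.003 -0.     0.001] j [ 0.69  0.12 -0.24  1.9   0.03  1.13 -1.09]
[43.3, -0.6, -0.0, 0.001, -0.0, 0.0]
[43.3, -0.6, -0.0, 0.002, -0.0, 0.001]
```

```bash
python3 -m creep '[[43,-1,0,0.002,0,0,35],[43,0,0,0,0,0,35],[0,0,0,0,0,0,35],[0,0,0,0,0,0,35],[0,0,0,0,0,0,35]]'
python3 - <<'E'
from h import *
plan([.4485,-.2524,.2096],.041+np.pi/2)
E
```

```text
time: 33.55
position: [0.4492, -0.2542, 0.2231]
tool_rot: [2.204, 0.042, -2.197]
ft_force: [0.4, 1.0, -0.2]
grip_width: 0.457
t 33.55 pos [ 0.4492 -0.2542  0.2231] jaw -1.531 tilt 0.22 F [ 0.4  1.  -0.2] w 39.8 turn [-0.001 -0.003 -0.002] j [ 0.68  0.22 -0.24  1.97  0.06  0.95 -1.12]
[13.4, -1.9, 0.7, -0.001, -0.003, -0.002]
```

```bash
python3 -m creep '[[7,-1,1,0,0,0,35],[4,-1,0,0,0,0,35],[0,0,0,0,0,0,35],[0,0,0,0,0,0,35],[0,0,0,0,0,0,35]]'
python3 - <<'E'
from h import *
plan([.4485,-.2524,.2096],.041+np.pi/2)
E
```

```text
time: 34.05
position: [0.4468, -0.2524, 0.21]
tool_rot: [2.202, 0.042, -2.201]
ft_force: [-0.4, -0.3, -1.1]
grip_width: 0.457
t 34.05 pos [ 0.4468 -0.2524  0.21  ] jaw -1.532 tilt 0.03 F [-0.4 -0.3 -1.1] w 39.8 turn [-0.002 -0.    -0.   ] j [ 0.68  0.23 -0.24  1.99  0.07  0.93 -1.13]
[0.4, 0.0, -1.7, -0.002, -0.0, -0.0]
```

```bash
python3 -m creep '[[0,0,-1.5,0,0,0,35],[0.5,0,0,0,0,0,35],[0,0,0,0,0,0,35]]'
python3 - <<'E'
from h import *
plan([.4485,-.2524,.2096],.041+np.pi/2)
W=get_image("wrist");cv2.imwrite("pics/p14.png",W["img"][:,:,::-1])
E
```

```text
time: 34.35
position: [0.4485, -0.2523, 0.2095]
tool_rot: [2.202, 0.042, -2.201]
ft_force: [0.1, 0.3, 0.4]
grip_width: 0.456
t 34.35 pos [ 0.4485 -0.2523  0.2095] jaw -1.532 tilt 0.04 F [0.1 0.3 0.4] w 39.7 turn [-0.002 -0.001 -0.   ] j [ 0.68  0.24 -0.24  1.99  0.07  0.93 -1.13]
[-0.1, 0.1, -0.0, -0.002, -0.001, -0.0]
```

View pics/p14.png

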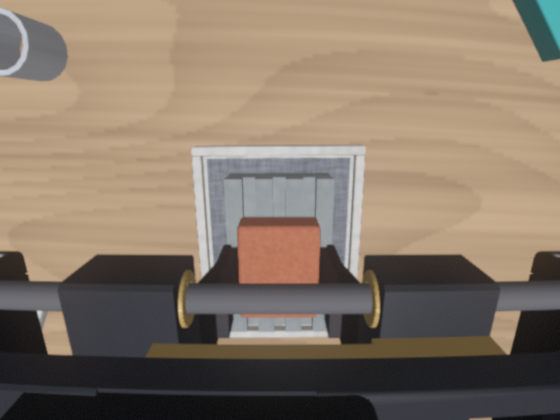

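Centred; release and rise.

```bash
python3 -m creep '[[0.5,0,0,0,0,0,35],[0,0,0,0,0,0,52],[0,0,0,0,0,0,52],[0,0,0,0,0,0,52],[0,0,0,0,0,0,52]]'
python3 -m creep '[[-10,0,0,0,0,0,55],[-40,0,0,0,0,0,80],[-45,0,0,0,0,0,80],[-40,0,0,0,0,0,80],[0,0,0,0,0,0,80]]'
python3 -m creep '[[0,0,0,0,0,0,80],[0,0,0,0,0,0,80]]'
python3 - <<'E'
from h import *
import pickle
D={n:get_image(n) for n in("wrist","scene","side")};pickle.dump(D,open("w13.pkl","wb"))
crop(D["wrist"],(280,200),150,140,4,"pics/w19.png")
crop(D["scene"],(410,300),120,110,6,"pics/s1.png")
crop(D["side"],(270,310),130,100,6,"pics/s2.png")
cv2.imwrite("pics/s3.png",D["scene"]["img"][:,:,::-1])
E
```

```text
time: 34.9
position: [0.448, -0.2522, 0.2085]
tool_rot: [2.201, 0.043, -2.202]
ft_force: [-0.8, -0.7, -1.4]
grip_width: 0.591
time: 35.4
position: [0.4501, -0.2529, 0.3509]
tool_rot: [2.21, 0.035, -2.187]
ft_force: [0.1, -0.4, -0.3]
grip_width: 0.879
time: 35.6
position: [0.4477, -0.252, 0.3429]
tool_rot: [2.2, 0.044, -2.204]
ft_force: [-0.0, -0.2, -0.2]
grip_width: 0.912
```

View pics/w19.png

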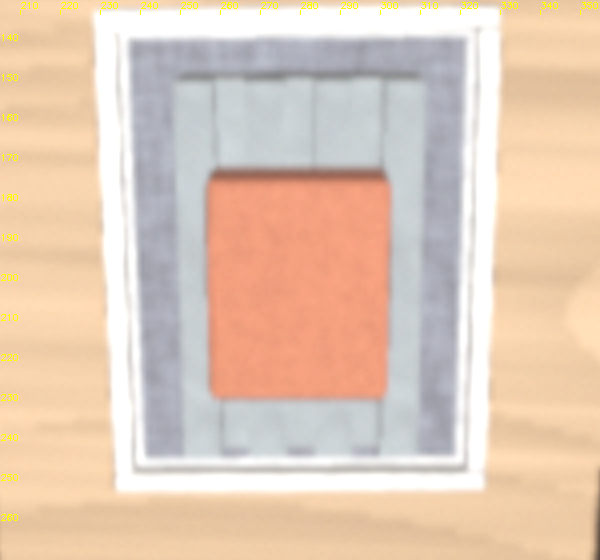

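View pics/s1.png

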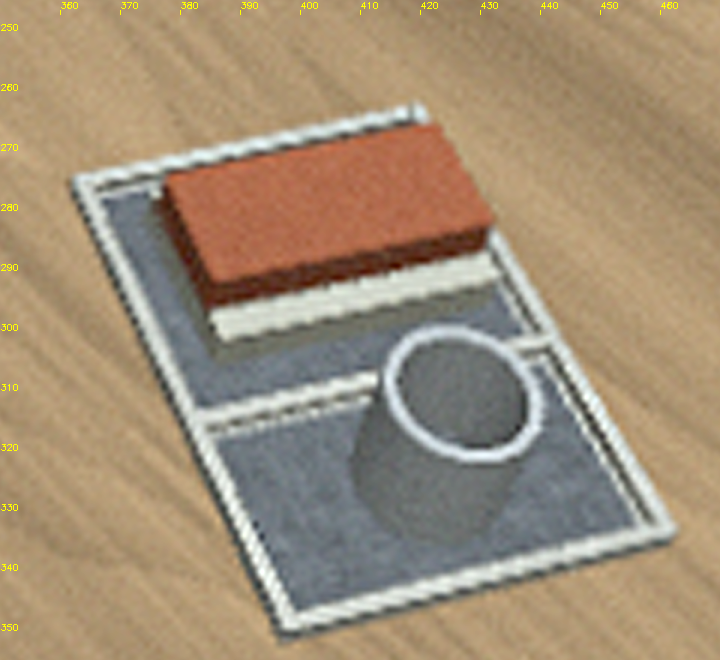

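View pics/s2.png

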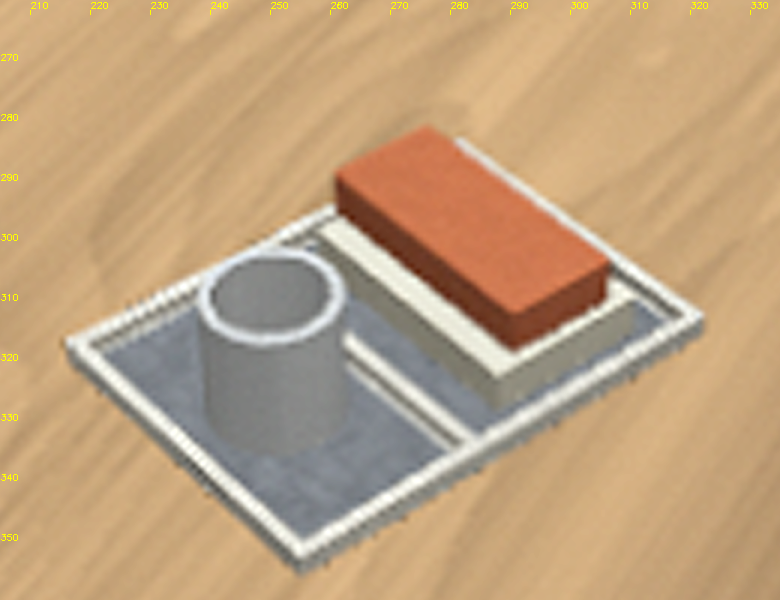

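View pics/s3.png

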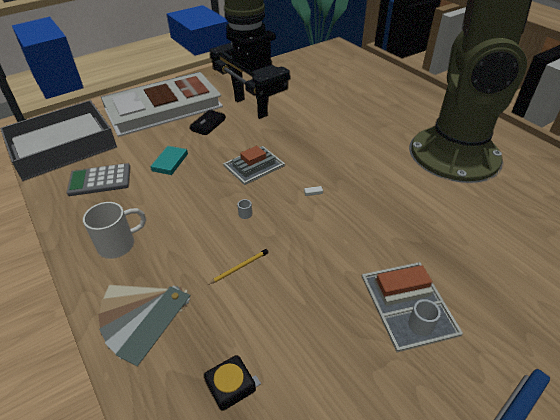

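```bash
python3 - <<'E'
from h import *
import pickle
D=pickle.load(open("w13.pkl","rb"));S=D["side"];a=-.373
A=np.array([[np.cos(a),np.sin(a)],[-np.sin(a),np.cos(a)]])
f=lambda P,z,d,o:(ray(d,np.array(P)/6+np.array(o)-.4,z)[:,:2]-[.4351,.2468])@A.T*1e3
# tray frame mm
print("side board near",f([(499,375),(320,227),(636,292)],.019,S,(205,260)).round(1))
print("side slip bottom",f([(513,348),(606,296),(336,214)],.019,S,(205,260)).round(1))
print("side slip top",f([(516,311),(610,262),(429,126),(336,174)],.037,S,(205,260)).round(1))
C=D["scene"]
print("scene board",f([(213,312),(498,262)],.019,C,(350,245)).round(1))
print("scene slip bot",f([(212,306),(490,254)],.019,C,(350,245)).round(1))
print("scene slip top",f([(162,176),(437,124),(494,220),(213,281)],.037,C,(350,245)).round(1))
print("pipe rim",f([(463,394)],.048,C,(350,245)),f([(272,297)],.048,S,(205,260)))
W=D["wrist"]
s=fitbox([W],[np.array([(206,177),(391,177),(387,398),(209,398)])/4+[204.6,129.6]],50,40,41,[.448,-.252,.04])
b=fitbox([W],[np.array([(174,78),(425,78),(419,456),(183,456)])/4+[204.6,129.6]],90,56,23,[.448,-.252,.04])
E
```

```text
side board near [[-46.2  -5.4]
 [ 44.   -7. ]
 [-45.  -62.1]]
side slip bottom [[-39.8 -16.4]
 [-40.4 -53.8]
 [ 45.9 -14.9]]
side slip top [[-43.4 -14.6]
 [-44.9 -50.9]
 [ 44.  -52.3]
 [ 43.7 -14. ]]
scene board [[ 41.6 -12.5]
 [-48.3  -8.3]]
scene slip bot [[ 41.1 -14.6]
 [-47.4 -11.5]]
scene slip top [[ 44.9 -50.5]
 [-44.1 -48.5]
 [-43.9 -11.6]
 [ 45.2 -11.7]]
pipe rim [[-1.31661141 46.18772666]] [[-1.77760664 44.2193251 ]]
fit [ 0.4493 -0.2526  0.037 ] rms 0.21
fit [ 0.4484 -0.2531  0.0415] rms 0.23
```

```bash
python3 - <<'E'
from bench import ctrl, monitor
print(monitor.get_state()["time"]); print(ctrl.close_job())
E
```

```text
35.75
the job is handed in; nothing more can be done
None
```

Both sample kits are made up in the order asked and handed in at 35.75 s, with the gripper open and clear of everything.

- **Two-bay tray:** The plain board lies flat in the wide bay, centred to about 1–2 mm. The long brick slip lies lengthwise on top of it. The larger pipe offcut stands on end in the narrow bay, about 1–2 mm from the bay centre.
- **Single-bay tray:** The ribbed board lies flat, ribs up, within about 1 mm of the bay centre. The short brick slip lies lengthwise on it, about 1 mm off its centre.
- **Where the checks disagreed:** The long slip sits slightly forward along its board. The wrist camera gave about 2.5 mm. The scene and side views gave values from about 0.5 to 4 mm. I judged this small enough to leave, so it was not corrected.
- **Other notes:**
  - On the first grasp of the plain board the fingers sat too high, so I opened them, lowered about 6 mm and gripped again before lifting.
  - Contact forces in the readings I took stayed under about 6 N.
  - The last wrist joint read −2.69 rad, its range limit, while I hovered beside the two-bay tray with the long slip; no fault was reported.

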